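# Weigh in the rock samples on the locked balance

## Robot

A 6-joint arm with a two-finger parallel gripper is mounted at the origin on the work surface; the furniture and walls round the work are solid. World frame = base frame: x ahead of the robot, y to its left, z up, the work surface at z = 0. Lengths are in m, angles in rad, forces in N, time in s.
With the tool pointing down it reaches from about 0.3 to 0.875 m from the base axis. Payload 6.4 kg.
Tool frame: the origin (TCP) lies between the finger pads; the fingertips stand 14 mm ahead of it and the grasp point (between the pads) lies 5 mm behind it (manip.tips_ahead is the distance from the TCP to the fingertips, in m); y points along the fingers, x is the direction in which the jaws open and shut, and the axes are right-handed (so a half turn about y gives the same grasp; the last joint's range is limited). The gripper opens to 85 mm and grips with 20 to 120 N. Pads are 22 mm wide; open, the fingers measure 114 mm over their backs; the gripper's body (76 mm by 85 mm) begins 54 mm behind the grasp point. The pads swing forward as they close: fully open they stand 13 mm farther back than shut.
Start: joints at [1.019, 0.181, 1.607, -0, 1.354, -0.206], TCP at [0.195, 0.541, 0.245] pointing down, gripper open.
Joint ranges: [-2.99, 2.99], [-0.89, 2.07], [0.3, 2.58], [-1.14, 4.28], [0, 2.63], [-3.12, 3.12]. Speed limits (rad/s): [2.57, 2.57, 3.01, 3.14, 3.14, 3.14].

## Interface

Orientations are given as a 3x3 rotation matrix whose columns are the frame's x, y, z axes.
In Python, from workcell import manip, imaging, job gives the robot as it stands.
- The arm moves only by the shell command python3 -m pendant 'ROWS' [OPENING] [FORCE]. ROWS is JSON, a list that holds one entry, the list of rows, each a list of 6 numbers: the shift along the tool's x, y, z normalised to -1 to 1, where 1 is 0.3 m, then the turn, a rotation vector about the tool's x, y, z normalised to -1 to 1, where 1 is 180 degrees. A call has 1 to 8 rows; each row is the pose to reach, as a shift and turn from the pose commanded when the call began, along the tool's axes at that moment, turning the shorter way round; what a row does not reach only later rows make up. A row lasts 1/12 s, in which the tool goes at most 41.7 mm and 7.16 degrees, less where a joint would pass 70% of its speed; a pose out of reach is approached as far as the arm can. A call with a number of a shift or a turn outside -1 to 1 is refused whole. A call with a gripper value outside its range is refused whole. OPENING is the closure, from -1 (fully open) to 1 (shut), so that 0 is half open, set as the call begins (- or left out, the last holds). The fingers move at their own pace and stop on an object; FORCE is the grip in N (left out, the last holds). Time passes only in rows, so rows that repeat a pose let the fingers close. It gives the time, the measured TCP pose, the force and the opening at its end, in the units of the state.
- manip.get_state(): the state, without advancing time (a new reading comes with each control period).
- imaging.grab_frame(name): name is "side" or "top" or "wrist"; returns the picture (400x640x3 uint8, red, green, blue); there is no depth.
- imaging.camera_info(name): a dict with "camera_matrix" (3x3 intrinsics, pixels), "rvec" (rotation vector, rad) and "tvec" (3), from world to camera coordinates, as OpenCV has them; the wrist camera has in their place "hand_eye" (4x4, takes a point from camera to tool coordinates, whose origin is the TCP and whose axes are the tool frame's). Camera axes: x right, y down, z forward; pixel columns grow to the right and rows downward; lengths in m; the calibration is good to about 2 mm. The wrist camera is an equidistant fisheye: a pixel r from the principal point sees the ray r / f radians off the axis. A picture is of the moment at which its call begins: read the wrist's pose just before it. camera_info takes no time and is no camera call.
- job.close_job(): hands the job in, once; it reports no verdict.
Trained networks look in the newest picture that a camera, given by its name, has taken for a name from the list of things; names that differ only in an ending like _2 or _b are one class to them, and where a whole thing is asked for, a point or a joint stands for the part that bears it (a point fixed in the world has none). Each returns a list of dicts, best first, with "score" (0 to 1); they miss things now and then, are a little off and sometimes report something else, mostly with a low value. They report only what shows in the picture. A call takes as long as a camera call.
- imaging.cut_out(camera, target): "mask" (400x640 bool, what is visible of it) and "centre" ([column, row] in pixels, amid what is visible of it).
The state is a dict: "clock": time; "qpos": joint angles; "dq": joint speeds; "joint_efforts": joint torques, N m; "position": TCP position; "eef_rot": TCP orientation; "contact_force": force on the tool from outside, world axes, zero at the start; "torque": the same for the moment, N m; "opening": finger opening in m.
Only numpy, scipy, OpenCV 4.12 (cv2) and the standard library are available. Lean on these libraries where they do the work, as an engineer would, in place of code of your own. Each camera call takes 0.05 s, during which the arm holds its last target.

## Task

Take the key from its wooden block, push it fully home in the balance's lock and turn it counterclockwise to its stop so that the locking bar swings off the tare knob; then, with the pan still empty, turn the tare knob until its pointer stands at the long zero tick. After that put every rock sample from the desk left of the balance onto the weighing pan, turn the key back to its other stop (it must still be fully home) so that the bar lies squarely over the knob again, and stand the key upright and fully home in its block. Leave the zero setting and the tools lying about as they are.

Things in the scene. Friction and masses are not known exactly. Their poses are not given: they have to be found in the camera images.
- balance: the bench balance, a fixed grey housing 220 mm (x) by 365 mm (y). Origin on the desk under the panel's and pan's middle line; its z is up. Deck top 40 mm above the desk. In its own frame the pan is centred at x 0, y +85 mm, the lock axis at x +55, y -105 mm and the tare knob's axis at x -60, y -105 mm; the -x side faces the robot.
- pan_floor (a point): middle of the floor of the steel weighing pan, about 64 mm above the desk when empty. Axes as the balance. The floor is 176 mm (x) by 192 mm (y) inside a thin rim 10 mm high. The pan is sprung and sinks up to 12 mm under load (1500 N/m).
- lock (a joint): angle of the lock cylinder (rad): 0 = locked, 1.31 = unlocked (end stops at both). It grows counterclockwise seen from above. It stays where it is left (friction 0.06 Nm). The cylinder carries a flat steel locking bar, (underside 32 mm, top 37 mm above the deck, reaching 135 mm from the axis, 16 mm wide with a 40 mm round end), which covers the tare knob when locked and swings aside over the balance's -y edge when unlocked.
- lock_mouth (a point): centre of the key slot's mouth on the top of the lock cylinder (48 mm across), 85 mm above the desk; turns with the cylinder. The slot is straight down, 33 mm deep, 24.2 mm long along this point's x by 10.2 mm wide along its y, chamfered 1.5 mm; a seated key has about 0.1 rad of play each way in it and its tip stands 30 mm below the mouth. At lock = 0 its axes are those of the balance, the bar lying along -x.
- tare (a joint): angle of the tare knob (rad): 0 = its pointer at the long zero tick, which lies on the robot's (-x) side of the dial; grows counterclockwise seen from above; ends at -1.6 and +1.6. It stays where it is left (friction 0.03 Nm).
- tare_grip (a point): on the tare knob's axis at the height to grip, 58 mm above the desk; turns with the knob. The knob is a black bar grip 44 mm long along this point's x, 12 mm wide along y, from 47 to 67 mm above the desk, on a disc 52 mm across. The pointer is a black strip 4 mm wide over the white dial, at the foot of the grip towards the point's -x; a white line on top of the grip marks the same side.
- key: the big flat steel key, 86 mm tall, upright. Origin at the middle of the blade's lower tip, z up to the head. Blade 22 mm (x) by 8 mm (y), 30 mm long, tip slightly tapered; a collar 32 x 16 mm from 30 to 35 mm above the tip stops it; head (bow) 42 mm wide along x, 10 mm thick along y, from 46 to 86 mm above the tip. Either way round fits (half a turn is the same).
- key_block: the fixed wooden key block 60 x 60 x 45 mm high in which the key stands at the start. Origin at the centre of its underside. In its top is a slot 34 mm deep, 25 mm along the block's x by 11 mm along its y, chamfered 2 mm; with the collar down on the block the key's tip stands 15 mm above the desk.
- rock_a: rock sample, a squarish reddish-brown lump, 54 x 45 x 45 mm (x, y, z as it lies at the start), about 0.1 to 0.3 kg. Origin at the centre of its underside. Grip it across its narrower side (y). May be absent.
- rock_b: rock sample, a yellowish blocky lump, 48 x 60 x 32 mm (x, y, z as it lies at the start), about 0.1 to 0.3 kg. Origin at the centre of its underside. Grip it across its narrower side (x). May be absent.
- rock_c: rock sample, a dark grey lump, 54 x 50 x 45 mm (x, y, z as it lies at the start), about 0.1 to 0.3 kg. Origin at the centre of its underside. Grip it across its narrower side (y). May be absent.
- rock_d: rock sample, a yellowish long lump, 56 x 80 x 39 mm (x, y, z as it lies at the start), about 0.1 to 0.3 kg. Origin at the centre of its underside. Grip it across its narrower side (x). May be absent.
- scale_bar: bystander: black and white photo scale bar, 20 x 105 x 9 mm; origin at the centre of its underside. Leave it alone.
- loupe: bystander: black hand lens, 62 x 146 x 12 mm; origin at the centre of its underside. Leave it alone.
- field_brush: bystander: flat field brush with a wooden handle, 46 x 203 x 17 mm; origin at the centre of its underside. Leave it alone.
- trowel: bystander: pointing trowel, 68 x 281 x 38 mm; origin at the centre of its underside. Leave it alone.

How it is judged:
On the way, in this order (a step that is already met when the one before it is completed fails the run):
1. the key is fully home in the lock and has turned it to the unlocked stop (horizontal distance between key and lock_mouth below 0.006 m and z of key in the frame of lock_mouth below -0.026 m and angle between key's own z axis and vertical below 0.15 rad and value of joint lock above 1.15 rad), for 0.2 s.
2. the tare pointer stands at zero while the pan is empty and the lock is open (value of joint tare between -0.09 and 0.09 rad and contact force between tare and the fingers below 0.05 N and value of joint lock above 1 rad and horizontal distance between each of rock_a, rock_b, rock_c, rock_d and pan_floor above 0.13 m), for 0.2 s.
3. the key, fully home in the lock, has turned it back to locked (horizontal distance between key and lock_mouth below 0.006 m and z of key in the frame of lock_mouth below -0.026 m and angle between key's own z axis and vertical below 0.15 rad and value of joint lock below 0.14 rad), for 0.2 s.
At the end, for the whole second after the job is handed in: lock within 0.16 rad of locked; tare within 0.10 rad of zero; key upright (0.12 rad) in its block, within 4 mm of fully down and 6 mm of centre; every rock sample present at rest on the pan, origin inside the rim and under 60 mm above its floor (value of joint lock below 0.16 rad and value of joint tare between -0.1 and 0.1 rad and horizontal distance between key and key_block below 0.006 m and z of key in the frame of key_block below 0.019 m and angle between key's own z axis and vertical below 0.12 rad and linear speed of key below 0.02 m/s and x of rock_a in the frame of pan_floor between -0.088 and 0.088 m and y of rock_a in the frame of pan_floor between -0.098 and 0.098 m and z of rock_a in the frame of pan_floor between -0.006 and 0.06 m and linear speed of each of rock_a, rock_b, rock_c, rock_d below 0.03 m/s and x of rock_b in the frame of pan_floor between -0.088 and 0.088 m and y of rock_b in the frame of pan_floor between -0.098 and 0.098 m and z of rock_b in the frame of pan_floor between -0.006 and 0.06 m and x of rock_c in the frame of pan_floor between -0.088 and 0.088 m and y of rock_c in the frame of pan_floor between -0.098 and 0.098 m and z of rock_c in the frame of pan_floor between -0.006 and 0.06 m and x of rock_d in the frame of pan_floor between -0.088 and 0.088 m and y of rock_d in the frame of pan_floor between -0.098 and 0.098 m and z of rock_d in the frame of pan_floor between -0.006 and 0.06 m); the robot touches nothing.
It fails at once if a bystanding tool is pushed more than 40 mm from its place (distance of any of scale_bar, loupe, field_brush, trowel from where it was at the start of the episode above 0.04 m).
Of rock_a, rock_b, rock_c, rock_d only 2 to 4 are there at a start; the rules pass over those that are not, and their reading is None.
At some moment in a run one of rock_a, rock_b, rock_c, rock_d may be knocked a few centimetres aside while the robot is not near it.
It also fails if it takes over 210 s, if anything falls off the work surface, if the arm or the gripper's body presses on something with over 40 N, if the wrist force passes 120 N, or if a joint passes its speed limit or range.

## Working session

There is one attempt and no reset: what is moved stays moved. The work goes in short steps, Python scripts to look and compute and a shell command to move; the robot and the scene stay as the last step left them, time stands still between calls to the robot, and variables do not carry over. Pictures are saved under pics/ and viewed, and the job is handed in when it is done.

```bash
mkdir -p pics; ls; python3 - <<'E'
from workcell import manip, imaging, job
import cv2
s=manip.get_state(); print(s); print(manip.tips_ahead)
for n in("side","top","wrist"):
    print(n,imaging.camera_info(n))
    cv2.imwrite(f"pics/{n}0.png",imaging.grab_frame(n)[:,:,::-1])
E
```

```text
pics
{'clock': 0.0, 'qpos': array([ 1.01872591e+00,  1.81549164e-01,  1.60799970e+00,  1.93711945e-05,
        1.35380374e+00, -2.06295539e-01]), 'dq': array([ 3.23017914e-04,  8.18238393e-05, -2.10632931e-03, -6.70476606e-04,
       -5.72764311e-04, -1.28644349e-03]), 'joint_efforts': array([-3.72942495e-04, -4.44882631e+01, -3.51325822e+01, -3.40746683e-04,
        9.24671913e-03,  5.12554095e-05]), 'position': array([0.19457663, 0.54051969, 0.24438358]), 'eef_rot': array([[ 3.38928922e-01, -9.39114175e-04, -9.40811513e-01],
       [ 9.40810412e-01, -1.48857120e-03,  3.38930011e-01],
       [-1.71875891e-03, -9.99998451e-01,  3.79008560e-04]]), 'contact_force': array([-0.24482636,  0.48027174, -0.36667971]), 'torque': array([0.00448748, 0.00221343, 0.0124004 ]), 'opening': 0.08562037438594562}
0.014
side {'camera_matrix': array([[407.97157614,   0.        , 311.97216693],
       [  0.        , 407.97157614, 200.67472279],
       [  0.        ,   0.        ,   1.        ]]), 'rvec': array([ 0.01809285, -2.76078749,  1.44777011]), 'tvec': array([0.50171198, 0.03374122, 1.41475028])}
top {'camera_matrix': array([[376.70032711,   0.        , 319.28049937],
       [  0.        , 376.70032711, 201.37173423],
       [  0.        ,   0.        ,   1.        ]]), 'rvec': array([ 2.10369301, -2.1542434 ,  0.19234593]), 'tvec': array([0.06033026, 0.49419815, 1.3138417 ])}
wrist {'camera_matrix': array([[309.70691629,   0.        , 322.13488291],
       [  0.        , 309.70691629, 200.50849788],
       [  0.        ,   0.        ,   1.        ]]), 'hand_eye': array([[ 9.99999357e-01,  8.27169012e-04,  7.75489457e-04,
         5.31440118e-04],
       [-5.05984399e-04, -2.86512301e-01,  9.58076430e-01,
        -1.29285829e-01],
       [ 1.01467840e-03, -9.58076206e-01, -2.86511698e-01,
         7.41049103e-02],
       [ 0.00000000e+00,  0.00000000e+00,  0.00000000e+00,
         1.00000000e+00]])}
```

View pics.

View pics/side0.png

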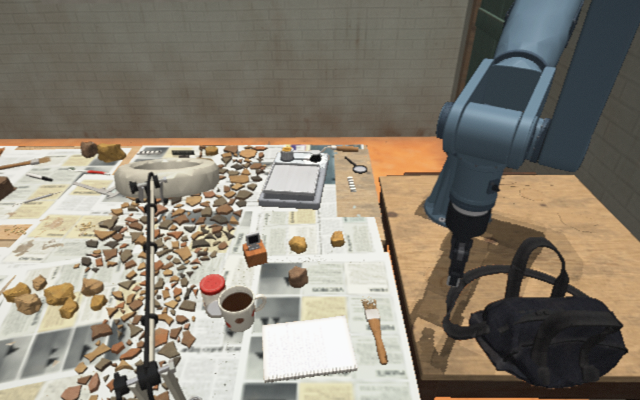

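View pics/top0.png

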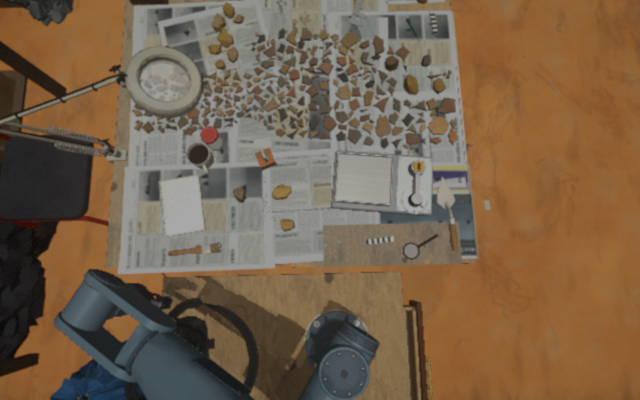

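View pics/wrist0.png

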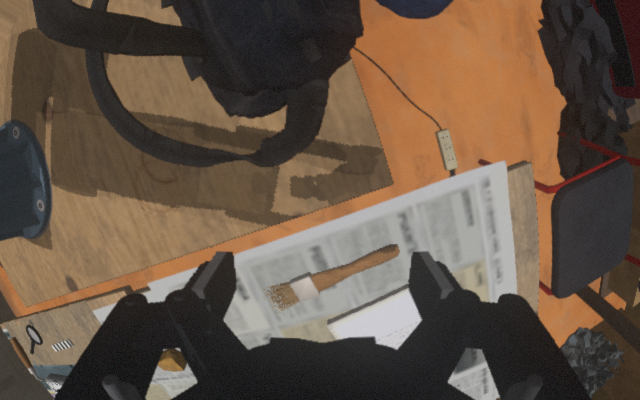

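```bash
cat > h.py <<'E'
from workcell import manip, imaging, job
import numpy as np, cv2
from scipy.spatial.transform import Rotation as R
np.set_printoptions(precision=4,suppress=True)
def st(): return manip.get_state()
def campose(n,s=None):
    "returns Rcw (cam->world), origin, K"
    c=imaging.camera_info(n);K=c["camera_matrix"]
    if n=="wrist":
        s=s or st(); H=c["hand_eye"]; Rt=s["eef_rot"]
        return Rt@H[:3,:3], s["position"]+Rt@H[:3,3], K
    Rm=cv2.Rodrigues(c["rvec"])[0]; return Rm.T, -Rm.T@c["tvec"], K
def rays(px,n,cp):
    px=np.atleast_2d(np.asarray(px,float)); Rw,o,K=cp
    d=(px-K[:2,2])/np.array([K[0,0],K[1,1]])
    if n=="wrist":
        r=np.linalg.norm(d,axis=1,keepdims=True)+1e-12
        v=np.hstack([d/r*np.sin(r),np.cos(r)])
    else: v=np.hstack([d,np.ones((len(d),1))])
    return v@Rw.T
def onplane(px,n,z,cp=None):
    cp=cp or campose(n); v=rays(px,n,cp); o=cp[1]
    return o+v*((z-o[2])/v[:,2:3])
def proj(P,n,cp=None):
    Rw,o,K=cp or campose(n); p=(np.atleast_2d(P)-o)@Rw
    if n=="wrist":
        rr=np.hypot(p[:,0],p[:,1])+1e-12; th=np.arctan2(rr,p[:,2]); d=p[:,:2]/rr[:,None]*th[:,None]
    else: d=p[:,:2]/p[:,2:3]
    return d*K[0,0]+K[:2,2]
def grab(n,f=None):
    s=st(); cp=campose(n,s); im=imaging.grab_frame(n)
    if f: cv2.imwrite(f"pics/{f}.png",im[:,:,::-1])
    return im,cp
def show(im,f,box=None,k=1):
    if box: im=im[box[1]:box[3],box[0]:box[2]]
    cv2.imwrite(f"pics/{f}.png",cv2.resize(im,None,fx=k,fy=k,interpolation=cv2.INTER_CUBIC)[:,:,::-1])
def yawR(a):
    "tool down (y=-Z); tool x axis at world angle a (rad)"
    x=np.array([np.cos(a),np.sin(a),0]);y=np.array([0,0,-1.]);return np.column_stack([x,y,np.cross(x,y)])
def go(pos,a=None,flip=True):
    "print numbers for move from present pose to pos with jaw axis at angle a"
    s=st();Rt=s["eef_rot"];d=Rt.T@(np.array(pos)-s["position"])/0.3
    if a is None: r=np.zeros(3)
    else:
        c=[R.from_matrix(Rt.T@yawR(a+k*np.pi)).as_rotvec() for k in ((0,1) if flip else (0,))]
        r=min(c,key=np.linalg.norm)/np.pi
    print("rows:",np.round(d,4),np.round(r,4),"n>=",np.ceil(max(np.linalg.norm(d)*.3/.0417,np.linalg.norm(r)*180/7.16)), "from",s["position"],"yaw",np.degrees(np.arctan2(Rt[1,0],Rt[0,0])).round(2),"q6",s["qpos"][5].round(2),"t",round(s["clock"],2))
E
python3 - <<'E'
from h import *
zs=dict(rock_a=.022,rock_b=.016,rock_c=.022,rock_d=.02,key=.1,key_block=.045,lock=.08,tare=.06,balance=.04,pan_floor=.07,scale_bar=.005,loupe=.006,trowel=.01,field_brush=.01)
for n in("top","side"):
    im,cp=grab(n)
    for t,z in zs.items():
        for r in imaging.cut_out(n,t)[:3]:
            if r["score"]>.2: print(n,t,round(r["score"],2),np.round(r["centre"]),int(r["mask"].sum()),onplane(r["centre"],n,z,cp)[0,:2])
show(im,"s1",(230,130,400,310),4)
im,cp=grab("top"); show(im,"t1",(220,130,480,270),3)
print(st()["clock"])
E
```

```text
top rock_a 0.74 [288. 222.] 154 [0.4272 0.1634]
top rock_a 0.56 [282. 191.] 244 [0.5408 0.1852]
top rock_a 0.56 [382. 180.] 5910 [ 0.5732 -0.1837]
top rock_b 0.74 [288. 222.] 154 [0.428  0.1639]
top rock_b 0.56 [282. 191.] 244 [0.5421 0.1858]
top rock_b 0.56 [382. 180.] 5910 [ 0.5747 -0.1847]
top rock_c 0.74 [288. 222.] 154 [0.4272 0.1634]
top rock_c 0.56 [282. 191.] 244 [0.5408 0.1852]
top rock_c 0.56 [382. 180.] 5910 [ 0.5732 -0.1837]
top rock_d 0.74 [288. 222.] 154 [0.4275 0.1636]
top rock_d 0.56 [282. 191.] 244 [0.5412 0.1854]
top rock_d 0.56 [382. 180.] 5910 [ 0.5737 -0.184 ]
top key 0.54 [266. 156.] 29 [0.6515 0.233 ]
top key_block 0.54 [265. 160.] 290 [0.6538 0.2436]
top lock 0.84 [416. 174.] 374 [ 0.579  -0.2976]
top tare 0.74 [362. 179.] 2796 [ 0.5693 -0.1066]
top tare 0.44 [412. 201.] 79 [ 0.4862 -0.2806]
top balance 0.8 [379. 181.] 5848 [ 0.5658 -0.1727]
top pan_floor 0.64 [363. 178.] 2742 [ 0.572  -0.1103]
top scale_bar 0.57 [376. 241.] 177 [ 0.3521 -0.1546]
top trowel 0.74 [448. 201.] 577 [ 0.4921 -0.4289]
top field_brush 0.89 [200. 250.] 412 [0.3352 0.4829]
top field_br
[... 266 characters left out ...]
27 [0.6554 0.2923]
side key_block 0.94 [252. 253.] 486 [0.6706 0.2712]
side key_block 0.42 [253. 239.] 208 [0.6744 0.2088]
side lock 0.51 [290. 152.] 257 [ 0.5926 -0.2885]
side balance 0.69 [294. 180.] 3386 [ 0.5707 -0.1351]
side balance 0.61 [338. 241.] 214 [0.4168 0.2124]
side pan_floor 0.62 [289. 178.] 1604 [ 0.5847 -0.1033]
side scale_bar 0.46 [350. 182.] 99 [ 0.3597 -0.1804]
side loupe 0.66 [361. 168.] 159 [ 0.3103 -0.2856]
side trowel 0.66 [342. 148.] 159 [ 0.3797 -0.4484]
side trowel 0.37 [313. 157.] 57 [ 0.5041 -0.3692]
side field_brush 0.62 [378. 323.] 706 [0.3267 0.491 ]
side field_brush 0.48 [340. 237.] 201 [0.4081 0.1586]
side field_brush 0.27 [316. 159.] 75 [ 0.492  -0.3543]
1.7
```

View pics/t1.png

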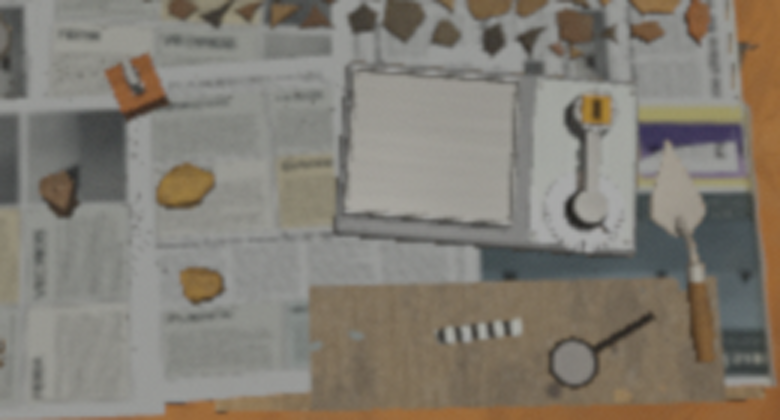

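View pics/s1.png

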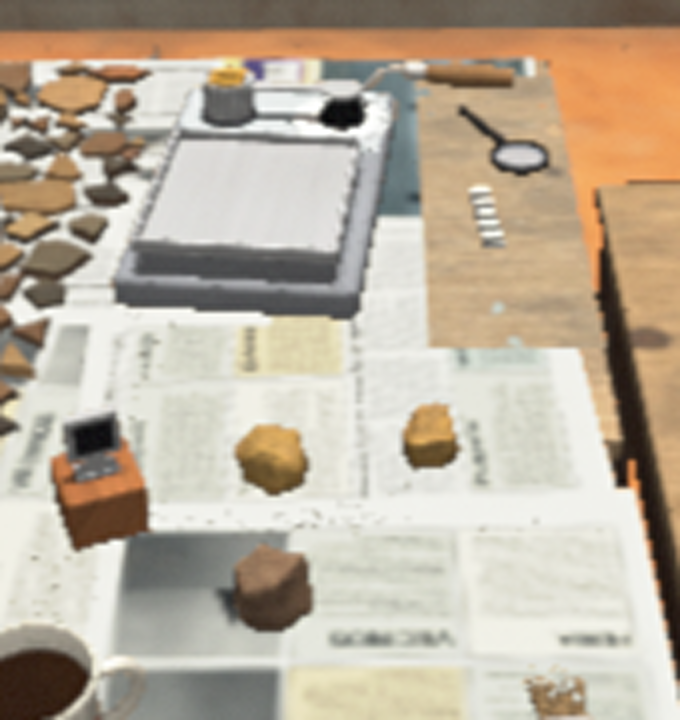

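```bash
python3 - <<'E'
from h import *
go([.56,.24,.30],np.pi/2)
E
```

```text
rows: [-0.5315 -0.1824 -1.4851] [ 0.     -0.1101  0.    ] n>= 12.0 from [0.1949 0.541  0.2453] yaw 70.19 q6 -0.21 t 1.7
```

```bash
python3 -m pendant '[[[-0.27,-0.18,-0.75,0,-0.11,0],[-0.27,-0.18,-0.75,0,-0.11,0],[-0.27,-0.18,-0.75,0,-0.11,0],[-0.27,-0.18,-0.75,0,-0.11,0],[-0.27,-0.18,-0.75,0,-0.11,0],[-0.27,-0.18,-0.75,0,-0.11,0],[-0.27,-0.18,-0.75,0,-0.11,0]]]'; python3 - <<'E'
from h import *
go([.56,.24,.30],np.pi/2)
E
```

```text
clock: 2.28
position: [0.3846, 0.385, 0.3014]
eef_rot: [[0.006, 0.005, -1.0], [1.0, 0.0, 0.006], [0.0, -1.0, -0.005]]
contact_force: [-0.0, 0.7, 1.1]
opening: 0.0854
rows: [-0.4797  0.0077 -0.5876] [ 0.0016 -0.0019  0.    ] n>= 6.0 from [0.3846 0.385  0.3014] yaw 89.66 q6 -1.0 t 2.28
```

```bash
python3 -m pendant '[[[-0.48,0,-0.585,0,0,0],[-0.48,0,-0.585,0,0,0],[-0.48,0,-0.585,0,0,0],[-0.48,0,-0.585,0,0,0],[-0.48,0,-0.585,0,0,0],[-0.48,0,-0.585,0,0,0],[-0.48,0,-0.585,0,0,0]]]'; python3 - <<'E'
from h import *
im,cp=grab("wrist","w1")
for t,z in dict(key=.1,key_block=.045,rock_a=.02).items():
        for r in imaging.cut_out("wrist",t)[:3]:
            print(t,round(r["score"],2),np.round(r["centre"]),int(r["mask"].sum()),onplane(r["centre"],"wrist",z,cp)[0,:2])
E
```

```text
clock: 2.87
position: [0.5574, 0.2413, 0.2986]
eef_rot: [[0.005, 0.0, -1.0], [1.0, -0.001, 0.005], [-0.001, -1.0, -0.0]]
contact_force: [-0.1, 0.1, 0.1]
opening: 0.0853
key 0.79 [326. 258.] 557 [0.6523 0.2466]
key_block 0.68 [326. 239.] 1794 [0.6523 0.2468]
key_block 0.26 [81. 55.] 553 [ 0.3651 -0.1246]
rock_a 0.77 [284. 151.] 1665 [0.5371 0.192 ]
rock_a 0.58 [270.  64.] 1040 [0.4202 0.175 ]
rock_a 0.45 [ 94. 179.] 19302 [ 0.5665 -0.1357]
```

View pics/w1.png

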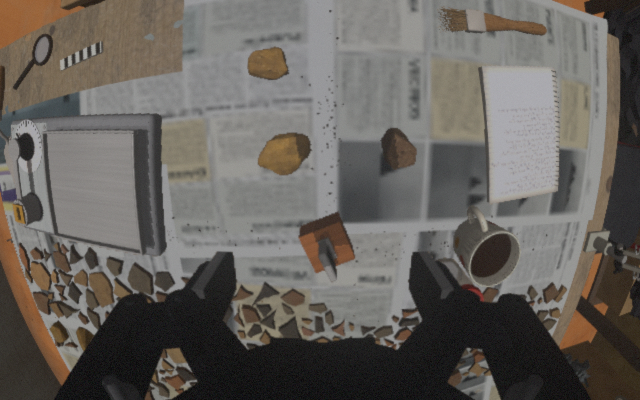

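```bash
python3 - <<'E'
from h import *
im=cv2.imread("pics/w1.png")[:,:,::-1]
show(im,"w1z",(280,200,380,290),8)
cp=campose("wrist")
m=None
imaging.grab_frame("wrist")
for t in("key","key_block"):
    r=imaging.cut_out("wrist",t)[0]
    m=r["mask"].astype(np.uint8);pts=np.argwhere(m)[:,::-1].astype(float)
    for z in ((.045,) if t=="key_block" else (.101,.08)):
        W=onplane(pts,"wrist",z,cp)[:,:2].astype(np.float32)
        b=cv2.minAreaRect(W);print(t,z,b)
E
```

```text
key 0.101 ((0.6554275751113892, 0.24994127452373505), (0.05912188068032265, 0.02087683044373989), 20.926530838012695)
key 0.08 ((0.6666855812072754, 0.25017836689949036), (0.06291338056325912, 0.02221567928791046), 20.926494598388672)
key_block 0.045 ((0.6583910584449768, 0.24735184013843536), (0.07710742950439453, 0.06722256541252136), 22.82416534423828)
```

View pics/w1z.png

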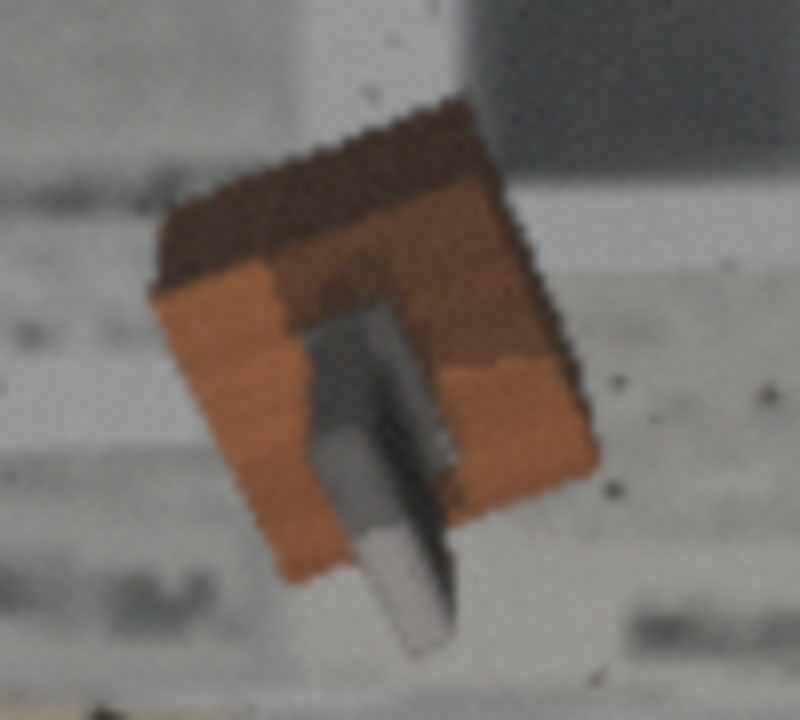

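```bash
cat >> h.py <<'E'
def pts3(zp,z,n="wrist",k=8,off=(0,0),cp=None):
    P=onplane(np.array(zp)/k+np.array(off),n,z,cp)[:,:2]; return P
E
python3 - <<'E'
from h import *
for zp,z in (([(352,532),(400,522),(455,632),(415,655)],.101),([(152,297),(482,178),(597,465),(290,583)],.045)):
    P=pts3(zp,z,off=(280,200)); print(P,P.mean(0))
    for i in range(4):
        d=P[(i+1)%4]-P[i]; print(np.linalg.norm(d).round(4),np.degrees(np.arctan2(d[1],d[0])).round(1))
E
```

```text
[[0.6606 0.2494]
 [0.6588 0.2566]
 [0.6783 0.2653]
 [0.6824 0.2592]] [0.67   0.2576]
0.0074 103.5
0.0213 24.1
0.0073 -55.6
0.024 -155.8
[[0.6464 0.2159]
 [0.6247 0.2711]
 [0.6783 0.2925]
 [0.7019 0.239 ]] [0.6628 0.2546]
0.0593 111.4
0.0577 21.7
0.0585 -66.2
0.0601 -157.5
```

```bash
A='[0.02,0.03,-0.2,0,0.3,0]'; python3 -m pendant '[[[0.045,0.06,-0.2,0,0.3,0],[0.045,0.06,-0.2,0,0.3,0],[0.045,0.06,-0.2,0,0.3,0],[0.045,0.06,-0.2,0,0.3,0],[0.045,0.06,-0.2,0,0.3,0],[0.045,0.06,-0.2,0,0.3,0],[0.045,0.06,-0.2,0,0.3,0],[0.045,0.06,-0.2,0,0.3,0]]]' 
python3 -m pendant '[[[0,0,0,0,0.3,0],[0,0,0,0,0.3,0],[0,0,0,0,0.3,0],[0,0,0,0,0.3,0],[0,0,0,0,0.3,0],[0,0,0,0,0.3,0],[0,0,0,0,0.3,0],[0,0,0,0,0.3,0]]]'
python3 - <<'E'
from h import *
go([.663,.2546,.28],np.radians(-67.5),False)
E
```

```text
clock: 3.88
position: [0.6139, 0.2591, 0.2815]
eef_rot: [[0.812, 0.0, -0.584], [0.584, 0.0, 0.812], [0.0, -1.0, 0.0]]
contact_force: [0.3, 0.0, -0.2]
opening: 0.0854
clock: 4.55
position: [0.6139, 0.259, 0.2815]
eef_rot: [[0.949, 0.0, 0.314], [-0.314, 0.0, 0.949], [0.0, -1.0, 0.0]]
contact_force: [-0.4, -0.4, 0.5]
opening: 0.0852
rows: [0.1601 0.0052 0.0373] [-0.0001  0.2734  0.    ] n>= 7.0 from [0.6139 0.259  0.2815] yaw -18.29 q6 0.54 t 4.55
```

```bash
python3 -m pendant '[[[0.16,0,0.037,0,0.2735,0],[0.16,0,0.037,0,0.2735,0],[0.16,0,0.037,0,0.2735,0],[0.16,0,0.037,0,0.2735,0],[0.16,0,0.037,0,0.2735,0],[0.16,0,0.037,0,0.2735,0],[0.16,0,0.037,0,0.2735,0],[0.16,0,0.037,0,0.2735,0]]]' 
python3 - <<'E'
from h import *
im,cp=grab("wrist","w2"); p=proj([.663,.2546,.101],"wrist",cp)[0].astype(int);print(p,st()["qpos"])
show(im,"w2z",(p[0]-50,p[1]-45,p[0]+50,p[1]+45),8)
E
```

```text
clock: 5.22
position: [0.663, 0.2548, 0.2815]
eef_rot: [[0.385, 0.0, 0.923], [-0.923, 0.0, 0.385], [-0.0, -1.0, 0.0]]
contact_force: [-0.7, -0.0, 0.0]
opening: 0.0856
[323 181] [0.2    0.456  1.1831 0.0001 1.5024 1.3702]
```

View pics/w2z.png

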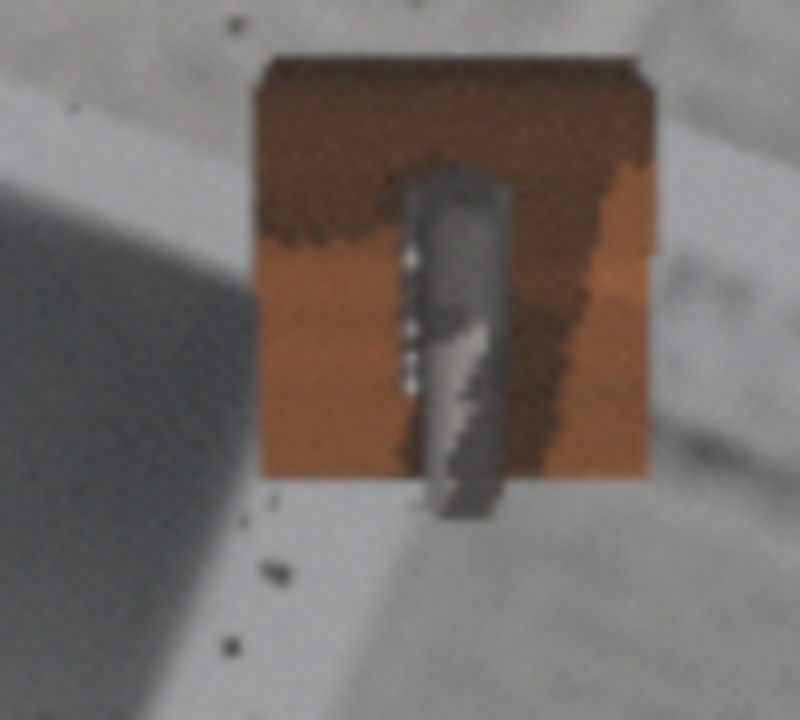

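View pics/w2.png

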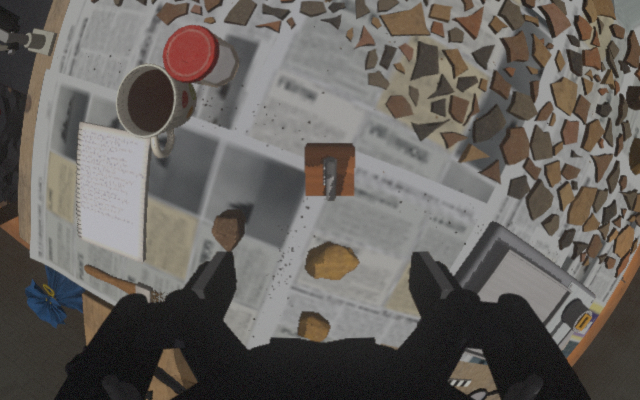

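```bash
python3 - <<'E'
from h import *
P=pts3([(257,85),(655,85),(648,478),(262,478)],.045,off=(273,136)); print(P,P.mean(0),np.linalg.norm(np.diff(P,axis=0),axis=1))
P=pts3([(428,518),(492,518)],.093,off=(273,136)); print(P,P.mean(0),np.linalg.norm(P[0]-P[1]))
P=pts3([(428,518),(492,518)],.101,off=(273,136)); print(P,P.mean(0),np.linalg.norm(P[0]-P[1]))
P=pts3([(430,330),(505,330)],.101,off=(273,136)); print(P,P.mean(0),np.linalg.norm(P[0]-P[1]))
a=np.radians(22.6);R2=np.array([[np.cos(a),-np.sin(a)],[np.sin(a),np.cos(a)]])
print(proj(np.array([[.6625+dx*np.cos(a)-dy*np.sin(a),.255+dx*np.sin(a)+dy*np.cos(a),z] for dx in(-.021,-.012,.012,.021) for dy in (-.005,.005) for z in (.101,)]),"wrist")*8-np.array([273,136])*8)
E
```

```text
[[0.6822 0.286 ]
 [0.7054 0.2317]
 [0.6497 0.2077]
 [0.6265 0.2623]] [0.6659 0.2469] [0.059  0.0607 0.0594]
[[0.6435 0.2426]
 [0.6469 0.2347]] [0.6452 0.2386] 0.00857574932069732
[[0.6457 0.2436]
 [0.649  0.2359]] [0.6473 0.2398] 0.0083598617055989
[[0.6688 0.2533]
 [0.6726 0.2445]] [0.6707 0.2489] 0.009598794254151903
[[435.278  526.1722]
 [358.7456 525.6355]
 [436.1076 459.7396]
 [358.9743 459.1932]
 [438.2736 277.9624]
 [359.6841 277.3901]
 [439.0632 208.3073]
 [359.9888 207.7254]]
```

```bash
python3 - <<'E'
from h import *
go([.6642,.2514,.15],np.radians(-67.5),False)
E
```

```text
rows: [ 0.0114  0.4383 -0.0009] [-0.      0.0025 -0.    ] n>= 4.0 from [0.6631 0.2546 0.2815] yaw -67.05 q6 1.37 t 5.27
```

```bash
python3 -m pendant '[[[0.012,0.438,0,0,0.0025,0],[0.012,0.438,0,0,0.0025,0],[0.012,0.438,0,0,0.0025,0],[0.012,0.438,0,0,0.0025,0],[0.012,0.438,0,0,0.0025,0],[0.012,0.438,0,0,0.0025,0]]]' 
python3 - <<'E'
from h import *
im,cp=grab("wrist","w3")
show(im,"w3z",(222,160,422,300),4)
E
```

```text
clock: 5.77
position: [0.6658, 0.2508, 0.1517]
eef_rot: [[0.381, 0.002, 0.924], [-0.924, 0.0, 0.381], [0.0, -1.0, 0.002]]
contact_force: [1.5, 0.5, 1.1]
opening: 0.0854
```

View pics/w3z.png

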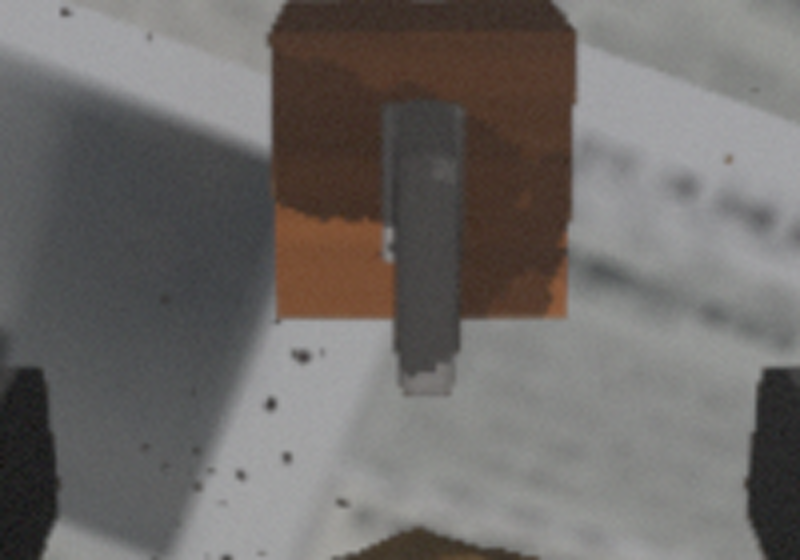

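```bash
python3 -m pendant '[[[0.007,0.23,-0.003,0,0,0],[0.007,0.23,-0.003,0,0,0],[0.007,0.23,-0.003,0,0,0],[0.007,0.23,-0.003,0,0,0],[0.007,0.23,-0.003,0,0,0]]]' 
python3 - <<'E'
from h import *
im,cp=grab("wrist","w4")
show(im,"w4z",(222,160,422,300),4)
im,cp=grab("side"); show(im,"s4",(200,180,320,290),6)
E
```

```text
clock: 6.23
position: [0.6674, 0.2487, 0.0849]
eef_rot: [[0.38, 0.005, 0.925], [-0.925, 0.001, 0.38], [0.001, -1.0, 0.005]]
contact_force: [-0.3, 0.0, 0.2]
opening: 0.0849
```

View pics/w4z.png

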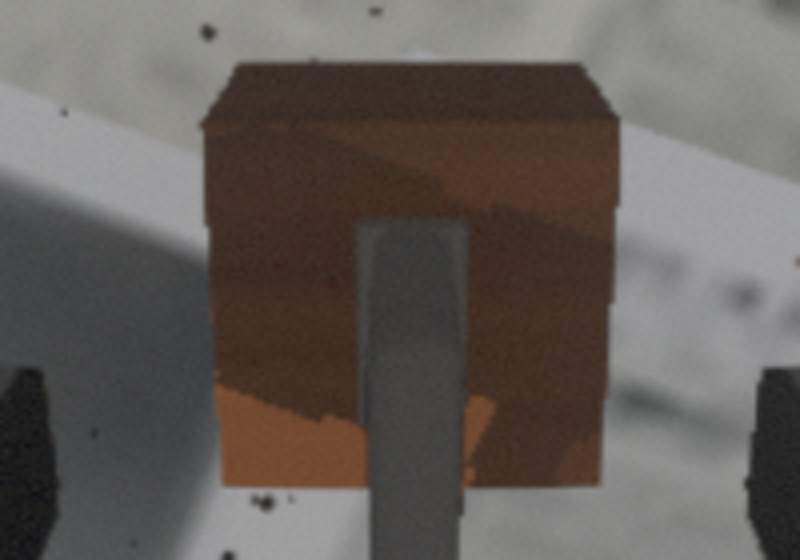

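View pics/s4.png

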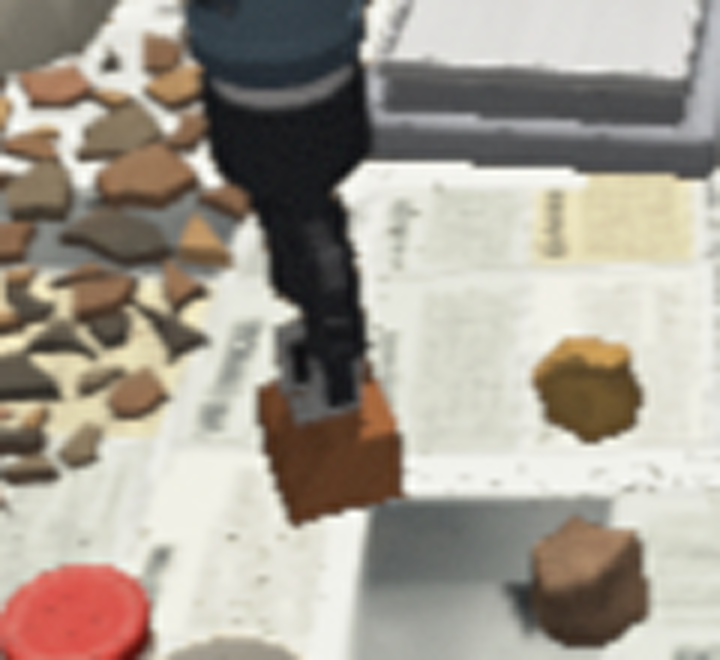

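```bash
python3 - <<'E'
from h import *
cp=campose("side");print(cp[1])
a=np.radians(22.6);c=np.array([.6655,.2500]);u=np.array([np.cos(a),np.sin(a)]);n=np.array([-u[1],u[0]])
for al,la,z in((-.021,0,.09),(.021,0,.09),(0,-.042,.07),(0,.042,.07)):
    print(al,la,(proj([*(c+al*u+la*n),z],"side",cp)[0]-[200,180])*6)
go([.7097*.923+.384*.0265,.7097*.385-.923*.0265,.08],np.radians(-67.5),False)
E
```

```text
[0.4636 1.155  0.84  ]
-0.021 0 [359.5042 326.7771]
0.021 0 [274.3988 348.1804]
0 -0.042 [299.8086 318.576 ]
0 0.042 [343.8489 422.8638]
rows: [-0.0031  0.0169 -0.0071] [-0.002  -0.001   0.0004] n>= 1.0 from [0.6675 0.2487 0.0851] yaw -67.67 q6 1.37 t 6.33
```

```bash
python3 -m pendant '[[[0.002,0.017,-0.007,0,0,0],[0.002,0.017,-0.007,0,0,0]]]'; python3 -m pendant '[[[0,0,0,0,0,0],[0,0,0,0,0,0],[0,0,0,0,0,0],[0,0,0,0,0,0],[0,0,0,0,0,0],[0,0,0,0,0,0],[0,0,0,0,0,0],[0,0,0,0,0,0]]]' 0.5 20
python3 - <<'E'
from h import *
im,cp=grab("wrist","w5")
show(im,"w5z",(222,160,422,300),4)
E
```

```text
clock: 6.5
position: [0.6636, 0.2467, 0.0767]
eef_rot: [[0.38, 0.001, 0.925], [-0.925, 0.0, 0.38], [0.0, -1.0, 0.001]]
contact_force: [-0.3, -0.5, -0.5]
opening: 0.0853
clock: 7.17
position: [0.6633, 0.2467, 0.0757]
eef_rot: [[0.38, -0.0, 0.925], [-0.925, -0.0, 0.38], [0.0, -1.0, -0.0]]
contact_force: [0.9, -1.2, -0.2]
opening: 0.0214
```

View pics/w5z.png

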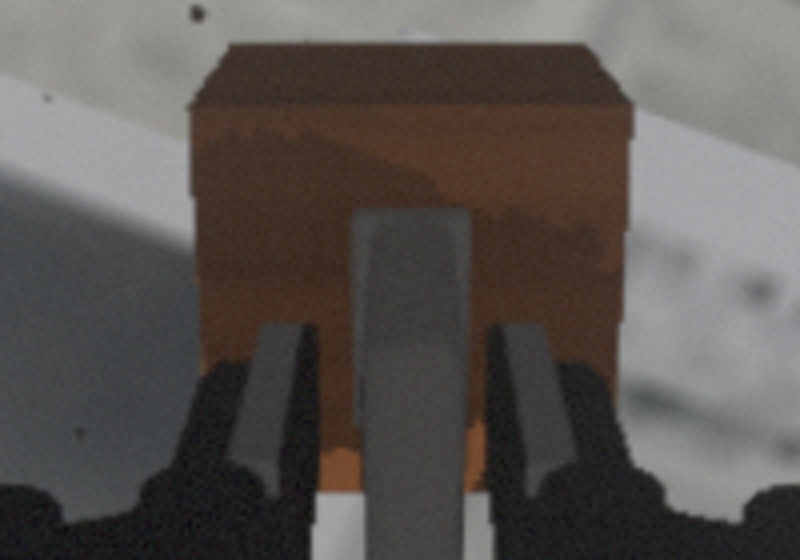

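```bash
python3 -m pendant '[[[0.0047,0,0,0,0,0],[0.0047,0,0,0,0,0],[0.0047,0,0,0,0,0]]]'; python3 -m pendant '[[[0.0047,0,0,0,0,0],[0,0,0,0,0,0],[0,0,0,0,0,0],[0,0,0,0,0,0],[0,0,0,0,0,0],[0,0,0,0,0,0]]]' 1 40
python3 - <<'E'
from h import *
im,cp=grab("wrist","w6")
show(im,"w6z",(222,160,422,300),4);print(st()["contact_force"],st()["opening"],st()["position"])
E
```

```text
clock: 7.47
position: [0.6639, 0.2453, 0.0758]
eef_rot: [[0.379, 0.0, 0.925], [-0.925, -0.0, 0.379], [0.0, -1.0, 0.0]]
contact_force: [0.6, 0.9, 0.3]
opening: 0.0212
clock: 7.97
position: [0.6638, 0.2455, 0.0758]
eef_rot: [[0.38, -0.0, 0.925], [-0.925, 0.0, 0.38], [-0.0, -1.0, -0.0]]
contact_force: [0.1, 1.4, -0.2]
opening: 0.0097
[ 0.257   0.1116 -0.2837] 0.009265228675206742 [0.6638 0.2455 0.0758]
```

View pics/w6z.png

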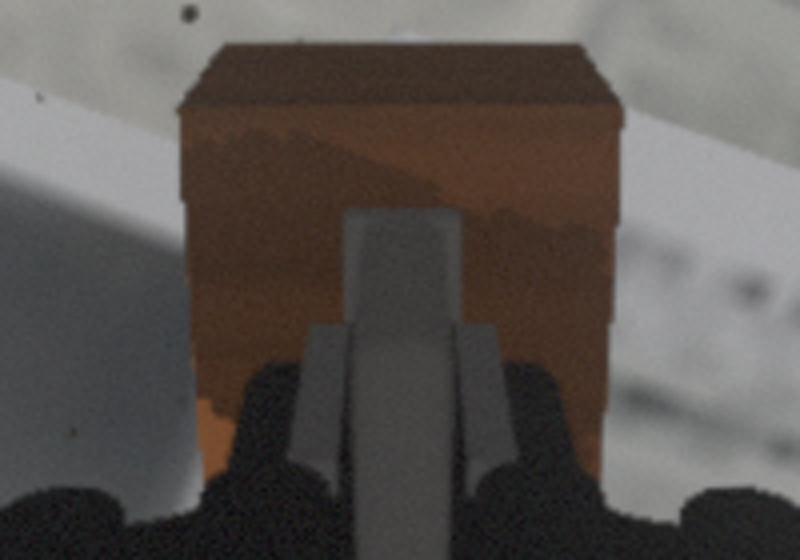

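```bash
python3 - <<'E'
from h import *
cp=campose("wrist"); u=np.array([.925,.380]);n=np.array([-u[1],u[0]])
def f(zp,z):
    P=pts3(zp,z,k=4,off=(222,160),cp=cp); print(z,P@u,P@n)
f([(182,105),(622,105)],.045); f([(345,208),(462,208)],.05); f([(355,350),(455,350)],.101)
print(st()["position"][:2]@u,st()["position"][:2]@n)
E
```

```text
0.045 [0.7399 0.74  ] [ 0.0054 -0.0538]
0.05 [0.7271 0.7271] [-0.0167 -0.0321]
0.101 [0.7305 0.7305] [-0.0198 -0.0291]
0.7072957489918387 -0.02517337588852994
```

```bash
python3 -m pendant '[[[0,0.0,0,0,0,0],[0,-0.1,0,0,0,0],[0,-0.2,0,0,0,0],[0,-0.3,0,0,0,0],[0,-0.4,0,0,0,0],[0,-0.5,0,0,0,0],[0,-0.6,0,0,0,0],[0,-0.6,0,0,0,0]]]'
python3 - <<'E'
from h import *
im,cp=grab("wrist","w7");print(st()["opening"])
show(im,"w7z",(222,100,422,300),3)
go([.56,-.24,.26],np.radians(-98),False)
E
```

```text
clock: 8.68
position: [0.667, 0.2461, 0.2645]
eef_rot: [[0.38, 0.012, 0.925], [-0.925, 0.002, 0.38], [0.003, -1.0, 0.012]]
contact_force: [0.3, 0.9, 0.7]
opening: 0.0095
0.00914493762722622
rows: [ 1.364  -0.0017 -0.9417] [-0.0028  0.1684 -0.0001] n>= 12.0 from [0.666  0.2458 0.2612] yaw -67.69 q6 1.37 t 8.73
```

View pics/w7z.png

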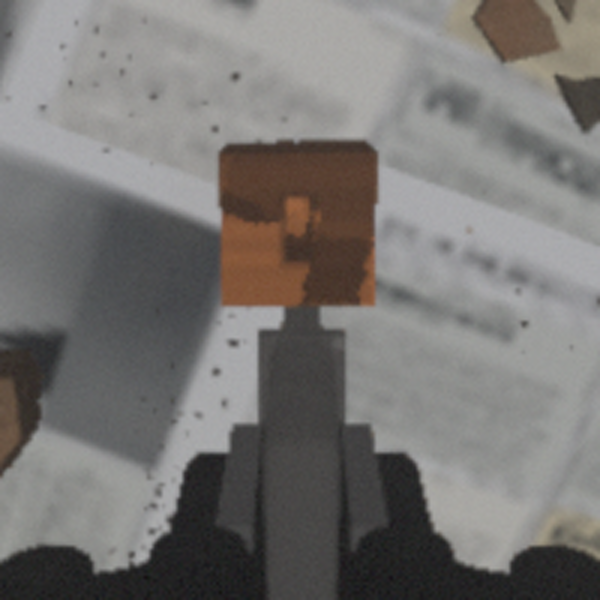

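```bash
python3 -m pendant '[[[0.1,0,-0.07,0,0.1,0],[0.23,0,-0.16,0,0.168,0],[0.36,0,-0.25,0,0.168,0],[0.49,0,-0.34,0,0.168,0],[0.62,0,-0.43,0,0.168,0],[0.75,0,-0.52,0,0.168,0],[0.8,0,-0.555,0,0.168,0],[0.8,0,-0.555,0,0.168,0]]]'
python3 - <<'E'
from h import *
go([.56,-.24,.26],np.radians(-98),False)
E
```

```text
clock: 9.4
position: [0.5989, -0.0459, 0.2541]
eef_rot: [[-0.143, -0.003, 0.99], [-0.99, -0.002, -0.143], [0.003, -1.0, -0.003]]
contact_force: [0.5, 0.0, -0.9]
opening: 0.0093
rows: [ 0.659  -0.0178 -0.0356] [ 0.0009 -0.0013  0.0008] n>= 5.0 from [ 0.5989 -0.0459  0.2541] yaw -98.24 q6 1.44 t 9.4
```

```bash
python3 -m pendant '[[[0.12,-0.02,-0.007,0,0,0],[0.25,-0.02,-0.014,0,0,0],[0.38,-0.02,-0.02,0,0,0],[0.51,-0.02,-0.03,0,0,0],[0.62,-0.02,-0.035,0,0,0],[0.65,-0.02,-0.035,0,0,0],[0.65,-0.02,-0.035,0,0,0],[0.65,-0.02,-0.035,0,0,0]]]'
python3 - <<'E'
from h import *
imaging.grab_frame("wrist")
im,cp=grab("wrist","w8");print(st()["position"])
for t,z in dict(lock=.085,lock_mouth=.085,tare=.06,key=.15,trowel=.01,loupe=.01,scale_bar=.01).items():
        for r in imaging.cut_out("wrist",t)[:2]:
            print(t,round(r["score"],2),np.round(r["centre"]),int(r["mask"].sum()),onplane(r["centre"],"wrist",z,cp)[0,:2])
E
```

```text
clock: 10.07
position: [0.5632, -0.231, 0.2605]
eef_rot: [[-0.139, -0.002, 0.99], [-0.99, 0.002, -0.139], [-0.002, -1.0, -0.002]]
contact_force: [-0.3, 1.1, -1.5]
opening: 0.0095
[ 0.5637 -0.2297  0.2611]
lock 0.88 [390. 146.] 3866 [ 0.5918 -0.3019]
lock_mouth 0.69 [470. 197.] 3261 [ 0.5256 -0.3894]
lock_mouth 0.59 [391. 148.] 3963 [ 0.5893 -0.3022]
tare 0.86 [372. 214.] 489 [ 0.5127 -0.2788]
key 0.71 [322. 262.] 3136 [ 0.5086 -0.2212]
key 0.42 [390. 149.] 4220 [ 0.5983 -0.2878]
trowel 0.72 [468. 197.] 3316 [ 0.4991 -0.4236]
loupe 0.39 [429. 285.] 80 [ 0.3685 -0.3644]
```

View pics/w8.png

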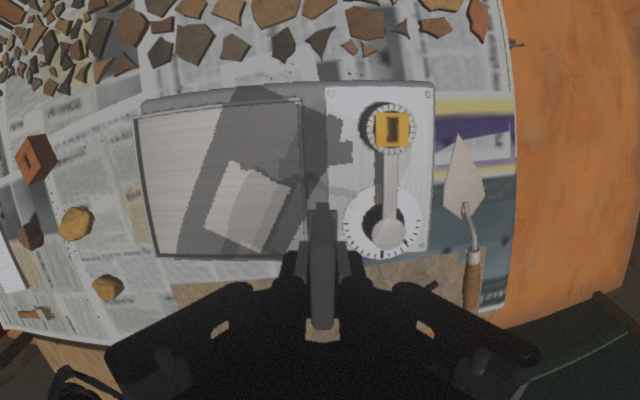

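```bash
python3 - <<'E'
from h import *
im,cp=grab("wrist");show(im,"w8z",(340,90,440,270),4.4)
print(st()["position"],onplane([[391,129],[382,256]],"wrist",.085,cp), onplane([[325,87],[434,82],[427,250]],"wrist",.04,cp))
E
```

```text
[ 0.5638 -0.231   0.2619] [[ 0.6089 -0.3055  0.085 ]
 [ 0.4713 -0.2848  0.085 ]] [[ 0.6612 -0.2465  0.04  ]
 [ 0.6557 -0.3735  0.04  ]
 [ 0.4456 -0.3521  0.04  ]]
```

View pics/w8z.png

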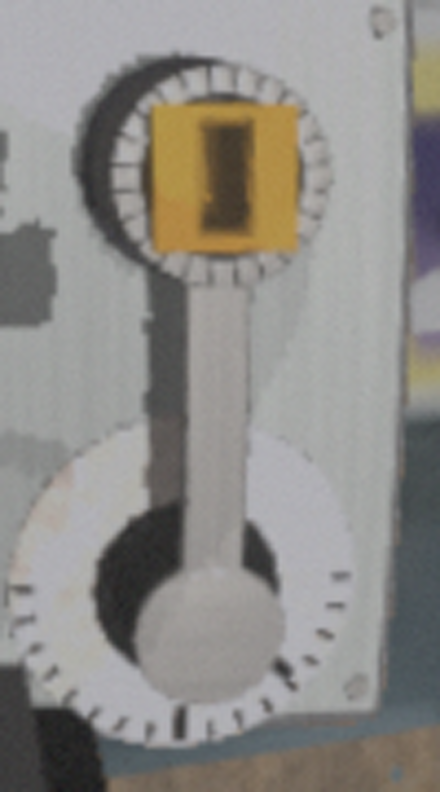

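```bash
python3 - <<'E'
from h import *
cp=campose("wrist")
for q in([(203,123),(252,123),(250,231),(203,231)],[(152,105),(297,105),(297,250),(154,250)]):
    P=pts3(q,.085,k=4.4,off=(340,90),cp=cp);print(P,P.mean(0),[np.degrees(np.arctan2(*(P[i]-P[j])[::-1])).round(1) for i,j in((0,3),(1,2),(1,0),(2,3))],np.linalg.norm(np.diff(P,axis=0),axis=1))
P=pts3([(217,290),(213,560)],.077,k=4.4,off=(340,90),cp=cp);d=P[0]-P[1];print(np.degrees(np.arctan2(d[1],d[0])))
E
```

```text
[[ 0.6204 -0.302 ]
 [ 0.6193 -0.3134]
 [ 0.5946 -0.3103]
 [ 0.5958 -0.2993]] [ 0.6075 -0.3062] [np.float64(-6.2), np.float64(-7.0), np.float64(-95.6), np.float64(-96.2)] [0.0114 0.0249 0.0111]
[[ 0.6256 -0.2908]
 [ 0.6224 -0.3244]
 [ 0.589  -0.3211]
 [ 0.5927 -0.2875]] [ 0.6074 -0.306 ] [np.float64(-5.7), np.float64(-5.6), np.float64(-95.5), np.float64(-96.4)] [0.0338 0.0336 0.0338]
-5.444200794680641
```

```bash
python3 - <<'E'
from h import *
go([.6042,-.306,.185],np.radians(-95.8),False)
E
```

```text
rows: [0.229  0.2563 0.1678] [-0.     -0.0116  0.    ] n>= 3.0 from [ 0.5638 -0.231   0.2619] yaw -97.89 q6 1.13 t 10.57
```

```bash
python3 -m pendant '[[[0.06,0.06,0.04,0,-0.0116,0],[0.12,0.12,0.08,0,-0.0116,0],[0.18,0.18,0.12,0,-0.0116,0],[0.229,0.256,0.168,0,-0.0116,0],[0.229,0.256,0.168,0,-0.0116,0],[0.229,0.256,0.168,0,-0.0116,0],[0.229,0.256,0.168,0,-0.0116,0],[0.229,0.256,0.168,0,-0.0116,0]]]'
python3 - <<'E'
from h import *
im,cp=grab("wrist","w9");print(st()["position"]);show(im,"w9z",(262,140,382,300),4.5)
E
```

```text
clock: 11.23
position: [0.6045, -0.3061, 0.1869]
eef_rot: [[-0.101, 0.002, 0.995], [-0.995, -0.001, -0.101], [0.001, -1.0, 0.002]]
contact_force: [-0.1, 0.2, -1.5]
opening: 0.0095
[ 0.6046 -0.3061  0.1871]
```

View pics/w9z.png

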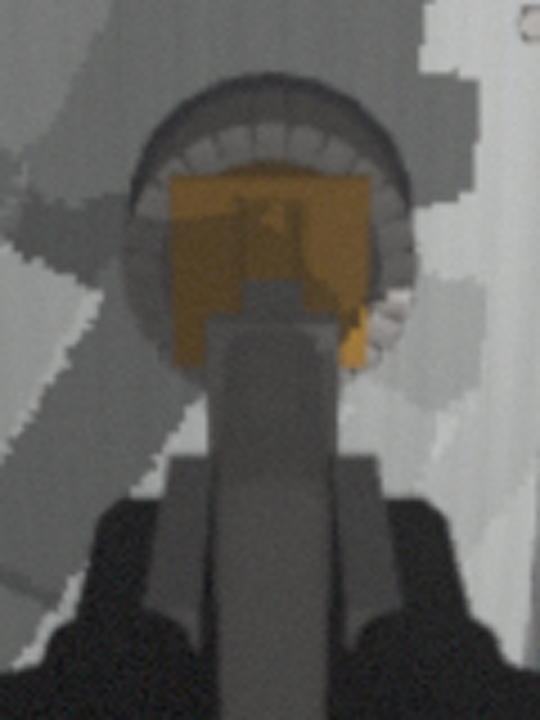

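```bash
python3 - <<'E'
from h import *
s=st();cp=campose("wrist");Rt=s["eef_rot"];p=s["position"]
def f(q,z):
    P=onplane(np.array([q])/4.5+[262,140],"wrist",z,cp)[0]; print(q,z,(Rt.T@(P-p))*1000)
f((271,282),.1264); f((271,322),p[2]-.0607+.030);f((271,322),p[2]-.0607+.035);f((271,197),.085);f((271,177),.085);f((271,366),.085)
E
```

```text
(271, 282) 0.1264 [-0.7746 60.7681 13.6948]
(271, 322) 0.1564346774628768 [-0.7714 30.7436 17.8349]
(271, 322) 0.1614346774628768 [-0.772  25.7478 19.5259]
(271, 197) 0.085 [ -0.7878 102.1744  16.1717]
(271, 177) 0.085 [ -0.7916 102.1832  19.6727]
(271, 366) 0.085 [ -0.7541 102.0977 -14.5507]
```

```bash
python3 -m pendant '[[[0,0.05,0,0,0,0],[0,0.1,0,0,0,0],[0,0.13,0,0,0,0],[0,0.145,0,0,0,0],[0,0.155,0,0,0,0],[0,0.16,0,0,0,0],[0,0.16,0,0,0,0]]]'
python3 - <<'E'
from h import *
im,cp=grab("wrist","w10");print(st()["position"],st()["contact_force"]);show(im,"w10z",(262,140,382,300),4.5)
E
```

```text
clock: 11.87
position: [0.6041, -0.3065, 0.1375]
eef_rot: [[-0.102, 0.0, 0.995], [-0.995, -0.0, -0.102], [0.0, -1.0, 0.0]]
contact_force: [-0.9, -0.2, -0.9]
opening: 0.0095
[ 0.6042 -0.3066  0.1376] [-0.7294 -0.2263 -1.3378]
```

View pics/w10z.png

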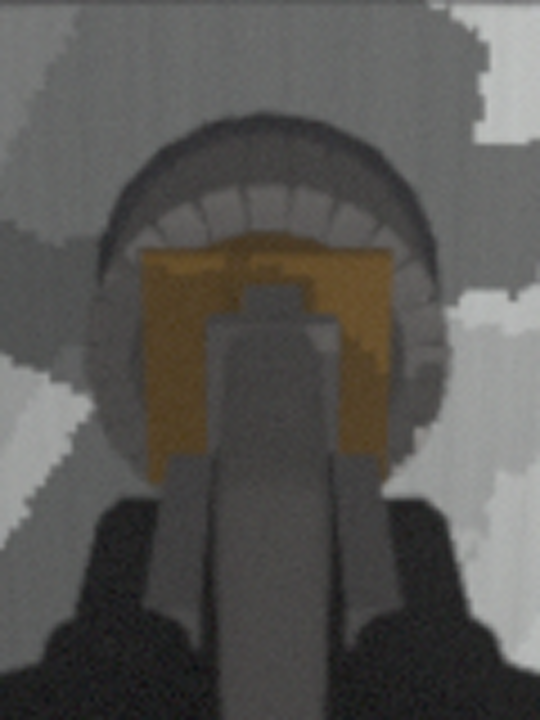

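```bash
python3 -m pendant '[[[-0.0015,0.02,0,0,0,0],[-0.0015,0.035,0,0,0,0],[-0.0015,0.05,0,0,0,0],[-0.0015,0.06,0,0,0,0],[-0.0015,0.068,0,0,0,0],[-0.0015,0.073,0,0,0,0],[-0.0015,0.073,0,0,0,0]]]'
python3 - <<'E'
from h import *
im,cp=grab("wrist","w11");print(st()["position"],st()["contact_force"]);show(im,"w11z",(262,140,382,300),4.5)
E
```

```text
clock: 12.5
position: [0.6043, -0.3061, 0.116]
eef_rot: [[-0.102, 0.0, 0.995], [-0.995, -0.0, -0.102], [0.0, -1.0, 0.0]]
contact_force: [-2.6, 1.5, 5.0]
opening: 0.0095
[ 0.6043 -0.3061  0.116 ] [-2.0231  1.8486  5.6646]
```

View pics/w11z.png

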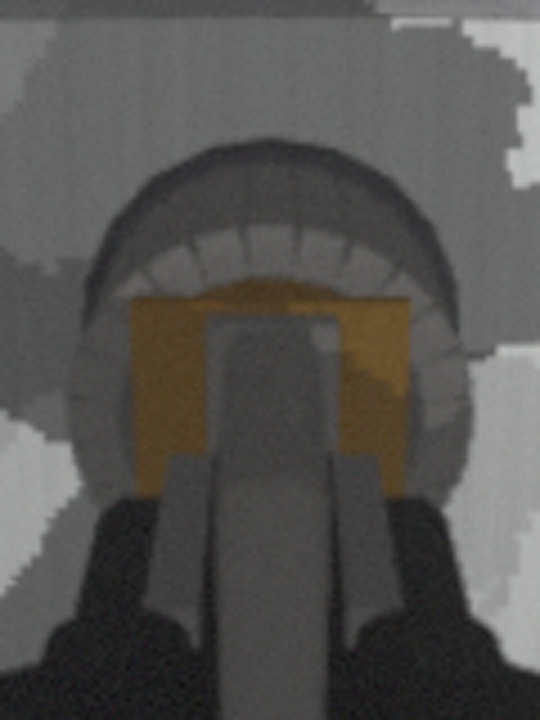

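```bash
python3 -m pendant '[[[0.0012,0.003,0.0001,0,-0.035,0],[0.0023,0.003,0.0003,0,-0.07,0],[0.0035,0.003,0.0006,0,-0.105,0],[0.0045,0.003,0.001,0,-0.14,0],[0.0056,0.003,0.0016,0,-0.175,0],[0.0066,0.003,0.0022,0,-0.21,0],[0.0074,0.003,0.003,0,-0.245,0],[0.0082,0.003,0.0039,0,-0.28,0]]]'
python3 - <<'E'
from h import *
im,cp=grab("wrist","w12");print(st()["position"],st()["contact_force"],st()["torque"]);show(im,"w12z",(222,140,422,300),4)
E
```

```text
clock: 13.22
position: [0.6056, -0.3095, 0.116]
eef_rot: [[0.705, 0.001, 0.709], [-0.709, -0.002, 0.705], [0.003, -1.0, -0.0]]
contact_force: [-3.2, -0.2, 7.3]
opening: 0.0092
[ 0.6057 -0.3096  0.116 ] [-2.8615 -0.5317  7.1316] [-0.0908  0.5631 -0.006 ]
```

View pics/w12z.png

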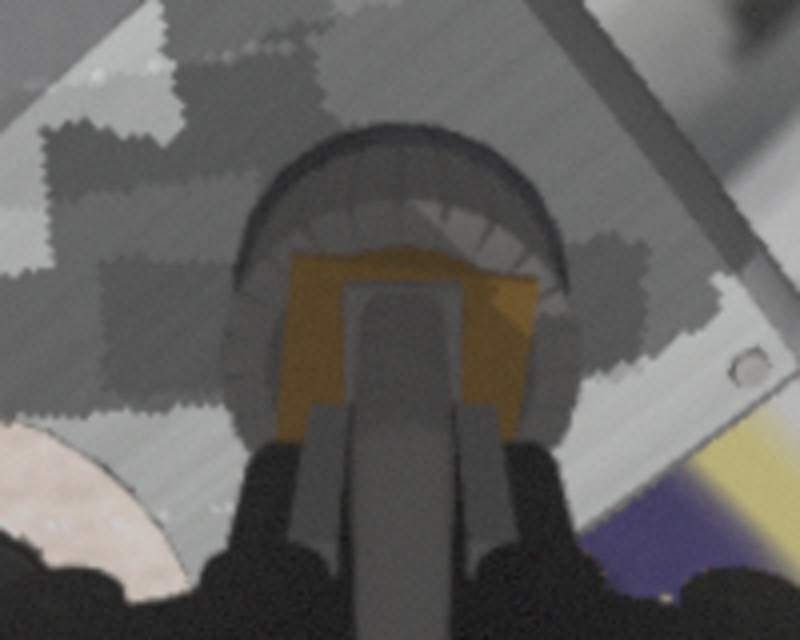

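```bash
python3 -m pendant '[[[0.0012,0,0.0001,0,-0.035,0],[0.0023,0,0.0003,0,-0.07,0],[0.0035,0,0.0006,0,-0.105,0],[0.0045,0,0.001,0,-0.14,0],[0.0056,0,0.0016,0,-0.175,0],[0.006,0,0.002,0,-0.19,0],[0.006,0,0.002,0,-0.19,0],[0.006,0,0.002,0,-0.19,0]]]'
python3 - <<'E'
from h import *
im,cp=grab("wrist","w13");s=st();print(s["position"],s["contact_force"],s["torque"],np.degrees(np.arctan2(s["eef_rot"][1,0],s["eef_rot"][0,0])));show(im,"w13z",(222,140,422,300),4)
im,cp=grab("top");show(im,"t13",(320,130,480,270),4)
E
```

```text
clock: 13.93
position: [0.6078, -0.3108, 0.116]
eef_rot: [[0.981, 0.003, 0.196], [-0.196, -0.003, 0.981], [0.004, -1.0, -0.002]]
contact_force: [0.1, -0.6, 5.7]
opening: 0.0092
[ 0.6078 -0.3108  0.116 ] [-0.4038 -1.2814  5.7887] [-0.3457  0.1724 -0.6581] -11.334895012051724
```

View pics/w13z.png

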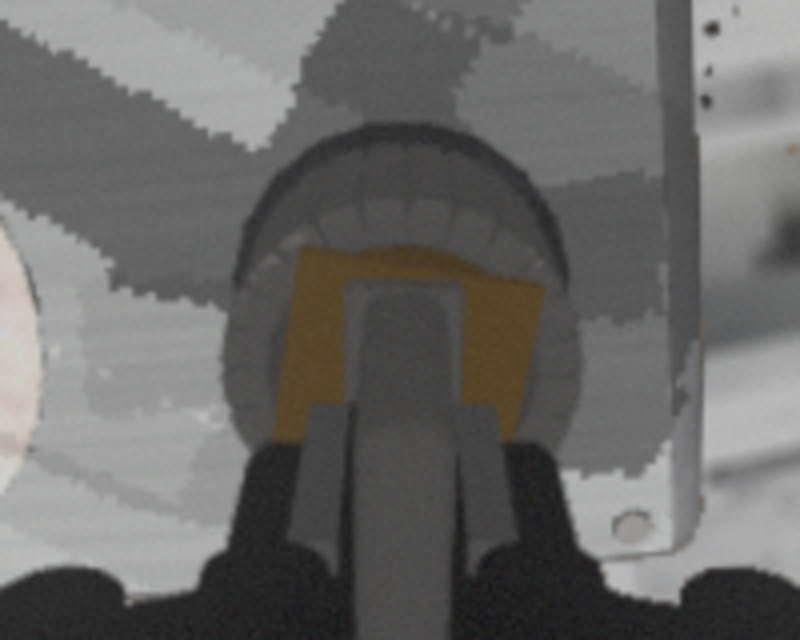

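View pics/t13.png

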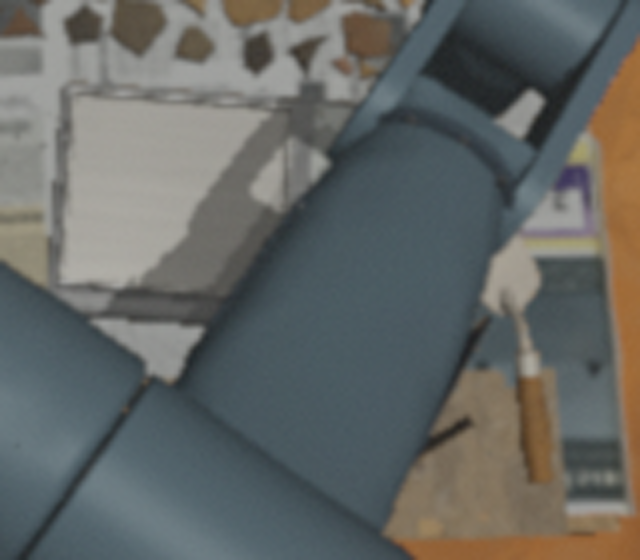

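```bash
python3 -m pendant '[[[0,0,0,0,0,0],[0,0,0,0,0,0],[-0.001,0,0,0,0.03,0],[-0.001,0,0,0,0.03,0],[-0.001,-0.002,0,0,0.03,0]]]'; python3 -m pendant '[[[0,0,0,0,0,0],[0,0,0,0,0,0],[0,0,0,0,0,0],[0,0,0,0,0,0],[0,0,0,0,0,0],[0,0,0,0,0,0]]]' -0.2 40
python3 -m pendant '[[[0,-0.05,0,0,0,0],[0,-0.1,0,0,0,0],[0,-0.2,0,0,0,0],[0,-0.3,0,0,0,0],[0,-0.4,0,0,0,0],[0,-0.4,0,0,0,0],[0,-0.4,0,0,0,0]]]'
python3 - <<'E'
from h import *
im,cp=grab("wrist","w14");s=st();print(s["position"],s["contact_force"])
E
```

```text
clock: 14.45
position: [0.6074, -0.3106, 0.1161]
eef_rot: [[0.958, 0.003, 0.285], [-0.285, -0.003, 0.958], [0.003, -1.0, -0.002]]
contact_force: [1.2, -2.5, 1.5]
opening: 0.0095
clock: 14.95
position: [0.6063, -0.3092, 0.1145]
eef_rot: [[0.958, -0.0, 0.286], [-0.286, 0.0, 0.958], [-0.0, -1.0, 0.0]]
contact_force: [0.1, -0.3, 0.0]
opening: 0.0512
clock: 15.53
position: [0.6077, -0.3103, 0.2392]
eef_rot: [[0.958, 0.005, 0.286], [-0.286, -0.004, 0.958], [0.006, -1.0, -0.002]]
contact_force: [-1.3, 0.3, -1.0]
opening: 0.0515
[ 0.6067 -0.3097  0.2367] [0.5314 0.8569 0.2284]
```

View pics/w14.png

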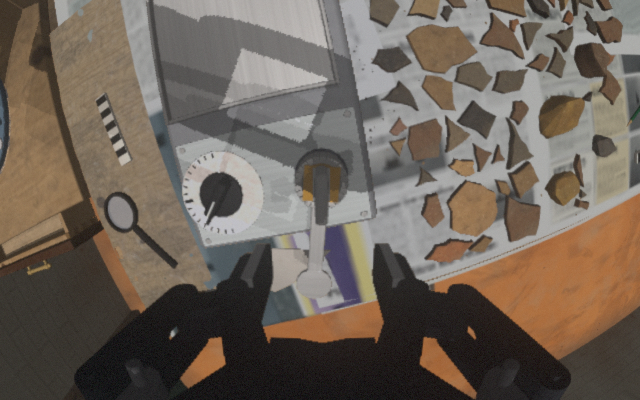

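```bash
python3 - <<'E'
from h import *
im,cp=grab("wrist");show(im,"w15z",(170,140,280,250),6);print(st()["position"])
E
```

```text
[ 0.6061 -0.3092  0.2349]
```

View pics/w15z.png

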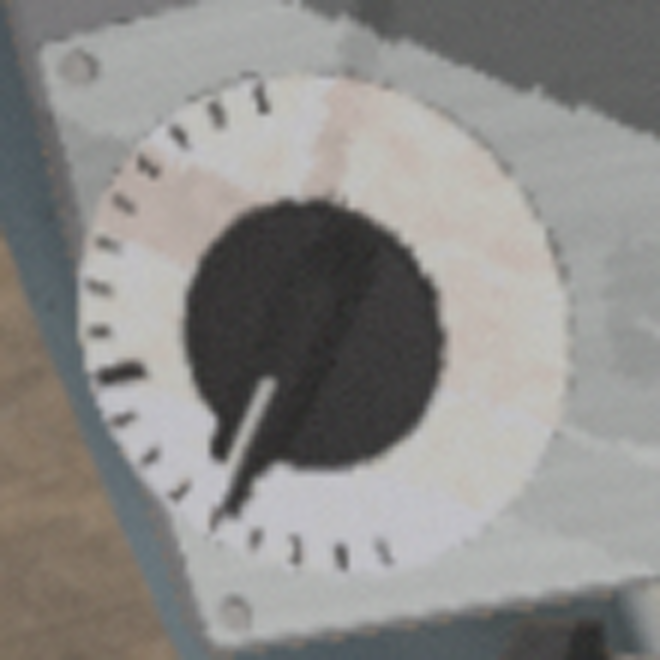

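```bash
python3 - <<'E'
from h import *
cp=campose("wrist")
def P(q,z): return pts3([q],z,k=6,off=(170,140),cp=cp)[0]
c=np.mean([P(q,.042) for q in((80,323),(567,330),(325,75),(322,572))],axis=0);print("dial c",c)
d=P((122,374),.042)-c;print("tick",np.degrees(np.arctan2(d[1],d[0])),np.linalg.norm(d))
d=P((225,510),.044)-c;print("pointer",np.degrees(np.arctan2(d[1],d[0])),np.linalg.norm(d))
a,b=P((270,380),.067),P((230,470),.067);d=b-a;print("line",a,b,np.degrees(np.arctan2(d[1],d[0])),np.linalg.norm(d))
# predicted knob axis from lock & yaw
for yaw in(-5.4,-6,):
    t=np.radians(yaw);print("pred",np.array([.6074,-.306])-.115*np.array([np.cos(t),np.sin(t)]))
E
```

```text
dial c [ 0.4939 -0.2926]
tick 175.25246682588647 0.04245616230617229
pointer -138.4094647517831 0.04191827876973845
line [ 0.4924 -0.2944] [ 0.4784 -0.3078] -136.35385139377374 0.019371829103296673
pred [ 0.4929 -0.2952]
pred [ 0.493 -0.294]
```

```bash
python3 - <<'E'
from h import *
go([.4935,-.2940,.16],np.radians(-47.5),False)
E
```

```text
rows: [-0.3741  0.2497 -0.0589] [ 0.      0.1714 -0.0001] n>= 5.0 from [ 0.6061 -0.3092  0.2349] yaw -16.64 q6 -0.36 t 15.63
```

```bash
python3 -m pendant '[[[-0.1,0,-0.015,0,0.04,0],[-0.2,0,-0.03,0,0.08,0],[-0.3,0.05,-0.045,0,0.11,0],[-0.374,0.15,-0.059,0,0.1714,0],[-0.374,0.25,-0.059,0,0.1714,0],[-0.374,0.25,-0.059,0,0.1714,0],[-0.374,0.25,-0.059,0,0.1714,0],[-0.374,0.25,-0.059,0,0.1714,0]]]'
python3 - <<'E'
from h import *
imaging.grab_frame("wrist");imaging.grab_frame("wrist")
im,cp=grab("wrist","w16");show(im,"w16z",(242,120,402,280),4);s=st();print(s["position"],np.degrees(np.arctan2(s["eef_rot"][1,0],s["eef_rot"][0,0])))
E
```

```text
clock: 16.3
position: [0.4946, -0.2947, 0.1606]
eef_rot: [[0.677, 0.001, 0.736], [-0.736, -0.0, 0.677], [0.001, -1.0, 0.0]]
contact_force: [-0.3, 0.7, 1.5]
opening: 0.0511
[ 0.4953 -0.2951  0.1617] -47.40301397947531
```

View pics/w16z.png

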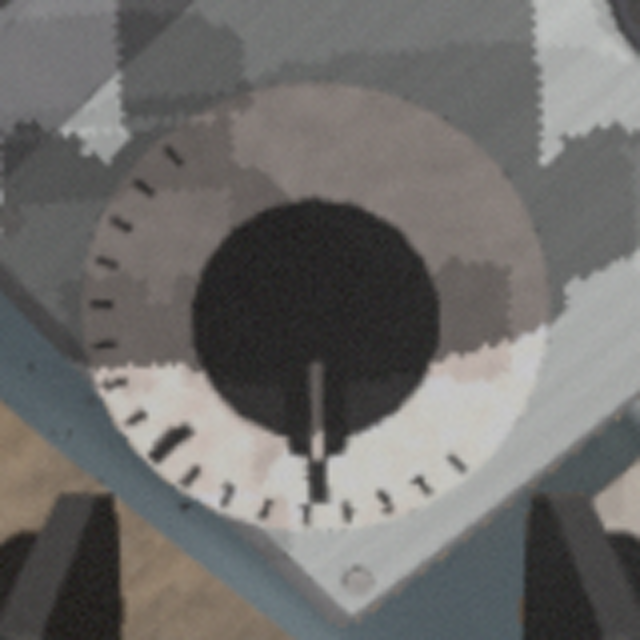

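```bash
python3 -m pendant '[[[-0.0025,0.1,-0.002,0,0,0],[-0.0025,0.2,-0.002,0,0,0],[-0.0025,0.28,-0.002,0,0,0],[-0.0025,0.316,-0.002,0,0,0],[-0.0025,0.32,-0.002,0,0,0],[-0.0025,0.32,-0.002,0,0,0],[-0.0025,0.32,-0.002,0,0,0]]]'
python3 - <<'E'
from h import *
im,cp=grab("wrist","w17");show(im,"w17z",(242,120,402,280),4);s=st();print(s["position"],s["contact_force"])
cp=campose("wrist")
E
```

```text
clock: 17.03
position: [0.4941, -0.2951, 0.0657]
eef_rot: [[0.676, 0.002, 0.737], [-0.737, -0.002, 0.676], [0.003, -1.0, 0.0]]
contact_force: [-0.3, -0.5, 0.8]
opening: 0.051
[ 0.4942 -0.2952  0.0659] [-0.4193 -0.6905 -0.9862]
```

View pics/w17z.png

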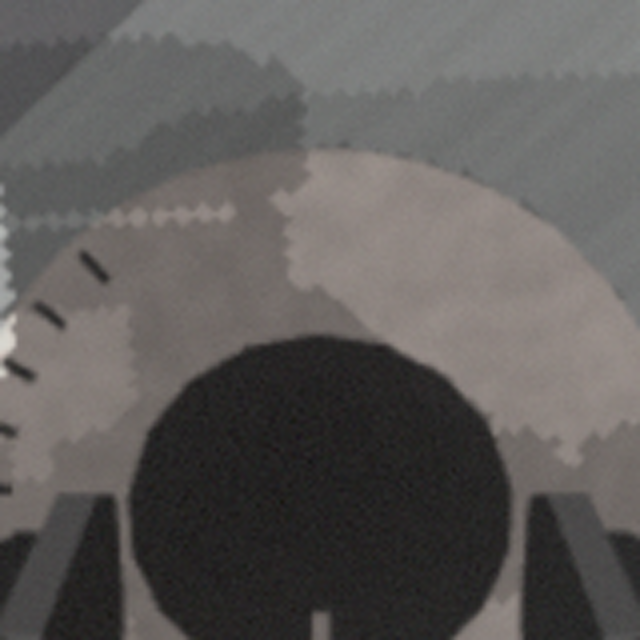

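```bash
python3 -m pendant '[[[0,0,0,0,0,0],[0,0,0,0,0,0],[0,0,0,0,0,0],[0,0,0,0,0,0],[0,0,0,0,0,0],[0,0,0,0,0,0],[0,0,0,0,0,0],[0,0,0,0,0,0]]]' 1 30
```

```text
clock: 17.75
position: [0.4937, -0.2951, 0.0648]
eef_rot: [[0.676, 0.002, 0.737], [-0.737, -0.002, 0.676], [0.003, -1.0, 0.0]]
contact_force: [1.4, -2.0, 6.2]
opening: 0.0109
```

```bash
python3 -m pendant '[[[0,-0.006,0,0,0.035,0],[0,-0.006,0,0,0.07,0],[0,-0.006,0,0,0.105,0],[0,-0.006,0,0,0.14,0],[0,-0.006,0,0,0.175,0],[0,-0.006,0,0,0.21,0],[0,-0.006,0,0,0.245,0],[0,-0.006,0,0,0.262,0]]]'
python3 -m pendant '[[[0,0,0,0,0,0],[0,0,0,0,0,0]]]'; 
python3 -m pendant '[[[0,0,0,0,0,0],[0,0,0,0,0,0],[0,0,0,0,0,0],[0,0,0,0,0,0],[0,0,0,0,0,0]]]' -0.2 40
python3 -m pendant '[[[0,-0.1,0,0,0,0],[0,-0.2,0,0,0,0],[0,-0.3,0,0,0,0],[0,-0.4,0,0,0,0],[0,-0.5,0,0,0,0],[0,-0.5,0,0,0,0],[0,-0.5,0,0,0,0]]]'
python3 - <<'E'
from h import *
imaging.grab_frame("wrist");imaging.grab_frame("wrist")
im,cp=grab("wrist","w18");show(im,"w18z",(242,120,402,280),4);s=st();print(s["position"],np.degrees(np.arctan2(s["eef_rot"][1,0],s["eef_rot"][0,0])))
E
```

```text
clock: 18.42
position: [0.4935, -0.2944, 0.0649]
eef_rot: [[-0.087, 0.002, 0.996], [-0.996, -0.001, -0.087], [0.0, -1.0, 0.002]]
contact_force: [6.7, -4.0, -7.3]
opening: 0.0112
clock: 18.58
position: [0.4935, -0.2944, 0.0649]
eef_rot: [[-0.082, 0.002, 0.997], [-0.997, -0.001, -0.082], [0.0, -1.0, 0.002]]
contact_force: [6.1, -2.9, -6.4]
opening: 0.011
clock: 19.0
position: [0.4926, -0.2938, 0.0655]
eef_rot: [[-0.081, -0.001, 0.997], [-0.997, 0.0, -0.081], [-0.0, -1.0, -0.001]]
contact_force: [-0.1, -0.2, -0.5]
opening: 0.0516
clock: 19.58
position: [0.4938, -0.2949, 0.218]
eef_rot: [[-0.081, 0.003, 0.997], [-0.997, -0.003, -0.081], [0.003, -1.0, 0.004]]
contact_force: [-0.3, -0.4, -0.2]
opening: 0.0511
[ 0.4921 -0.2934  0.214 ] -94.65941642694123
```

View pics/w18z.png

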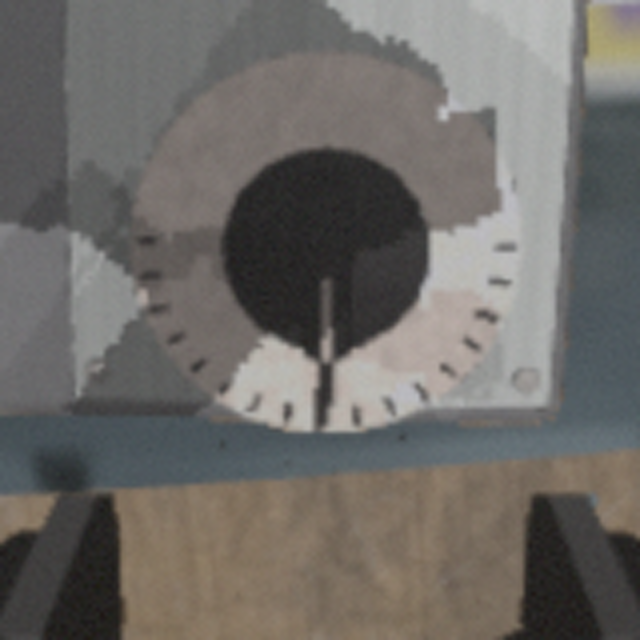

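```bash
python3 - <<'E'
from h import *
im,cp=grab("wrist");show(im,"w19z",(300,170,348,236),12);print(st()["position"])
E
```

```text
[ 0.492  -0.2933  0.2137]
```

View pics/w19z.png

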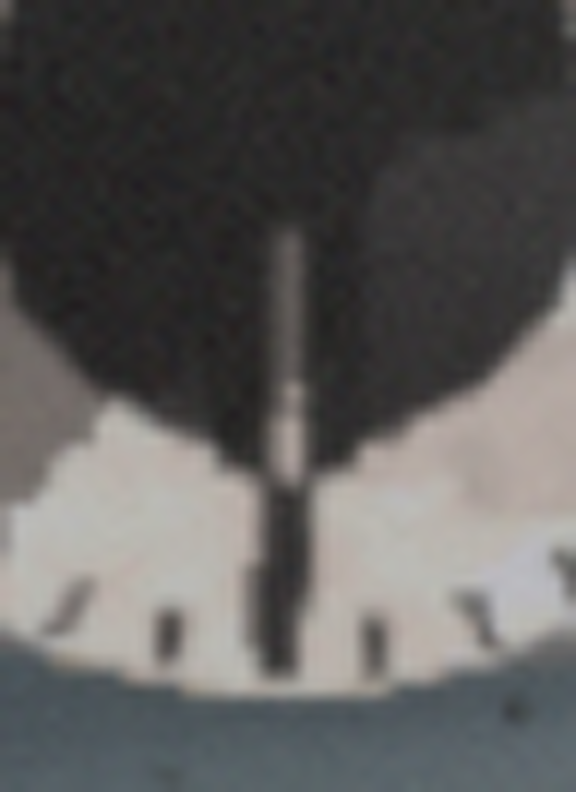

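```bash
python3 - <<'E'
from h import *
go([.47,.20,.30],np.radians(-50),False)
E
```

```text
rows: [-1.6337 -0.2837 -0.2074] [ 0.0006 -0.2481 -0.0009] n>= 13.0 from [ 0.492  -0.2933  0.2137] yaw -94.66 q6 0.91 t 19.78
```

```bash
python3 -m pendant '[[[-0.1,-0.25,-0.014,0,-0.03,0],[-0.22,-0.28,-0.028,0,-0.06,0],[-0.35,-0.28,-0.045,0,-0.09,0],[-0.48,-0.28,-0.06,0,-0.12,0],[-0.61,-0.28,-0.077,0,-0.15,0],[-0.74,-0.28,-0.094,0,-0.18,0],[-0.87,-0.28,-0.11,0,-0.21,0],[-0.95,-0.28,-0.12,0,-0.248,0]]]' -1
python3 - <<'E'
from h import *
go([.47,.20,.30],np.radians(-50),False)
E
```

```text
clock: 20.45
position: [0.4789, -0.0044, 0.2983]
eef_rot: [[0.646, -0.002, 0.763], [-0.763, 0.001, 0.646], [-0.002, -1.0, -0.001]]
contact_force: [0.8, -0.2, -0.1]
opening: 0.0853
rows: [-0.5392 -0.0049  0.4178] [ 0.0003  0.0015 -0.0007] n>= 5.0 from [ 0.4789 -0.0044  0.2983] yaw -49.73 q6 0.61 t 20.45
```

```bash
python3 -m pendant '[[[-0.1,0,0.08,0,0,0],[-0.2,0,0.16,0,0,0],[-0.3,0,0.24,0,0,0],[-0.4,0,0.32,0,0,0],[-0.5,0,0.38,0,0,0],[-0.52,0,0.41,0,0,0],[-0.52,0,0.41,0,0,0],[-0.52,0,0.41,0,0,0]]]'
python3 - <<'E'
from h import *
imaging.grab_frame("wrist");imaging.grab_frame("wrist")
im,cp=grab("wrist","w20");s=st();print(s["position"],s["eef_rot"][:2,0])
for r in imaging.cut_out("wrist","rock_a")[:4]:
    P=onplane(r["centre"],"wrist",.02,cp)[0,:2]; 
    W=onplane(np.argwhere(r["mask"])[:,::-1],"wrist",.02,cp)[:,:2].astype(np.float32)
    print(round(r["score"],2),np.round(r["centre"]),int(r["mask"].sum()),P,cv2.minAreaRect(W))
E
```

```text
clock: 21.12
position: [0.4738, 0.1913, 0.2984]
eef_rot: [[0.644, -0.002, 0.765], [-0.765, -0.001, 0.644], [-0.001, -1.0, -0.002]]
contact_force: [0.8, 0.5, -0.4]
opening: 0.0851
[0.4743 0.19   0.2991] [ 0.6412 -0.7674]
0.97 [260.  81.] 1096 [0.5077 0.3271] ((0.5074552893638611, 0.32277220487594604), (0.05369555950164795, 0.04703579097986221), 53.291542053222656)
0.75 [307. 206.] 1024 [0.4154 0.1706] ((0.42018428444862366, 0.17090198397636414), (0.04615730047225952, 0.05407325178384781), 5.30767822265625)
0.69 [352. 123.] 1824 [0.5421 0.1978] ((0.5381599068641663, 0.19268885254859924), (0.06436076015233994, 0.06449487060308456), 66.84374237060547)
```

View pics/w20.png

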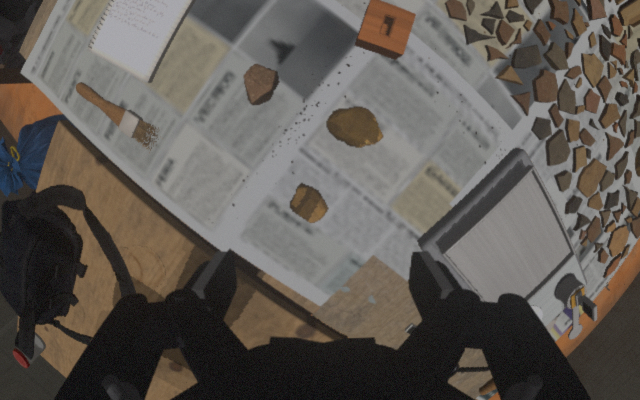

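```bash
python3 - <<'E'
from h import *
go([.5075,.325,.20],np.radians(-37),False)
E
```

```text
rows: [-0.2746  0.3308  0.3734] [ 0.0002 -0.073  -0.    ] n>= 5.0 from [0.4744 0.19   0.2993] yaw -50.14 q6 1.02 t 21.32
```

```bash
python3 -m pendant '[[[-0.05,0.06,0.07,0,-0.03,0],[-0.1,0.12,0.14,0,-0.06,0],[-0.16,0.18,0.22,0,-0.073,0],[-0.21,0.25,0.3,0,-0.073,0],[-0.275,0.33,0.374,0,-0.073,0],[-0.275,0.33,0.374,0,-0.073,0],[-0.275,0.33,0.374,0,-0.073,0],[-0.275,0.33,0.374,0,-0.073,0]]]'
cat >> h.py <<'E'
def rock(f,near=None,z=.02):
    imaging.grab_frame("wrist");imaging.grab_frame("wrist")
    im,cp=grab("wrist",f);s=st();p=s["position"];Rt=s["eef_rot"];print(p,s["eef_rot"][:2,0])
    for r in imaging.cut_out("wrist","rock_a")[:4]:
        P=onplane(r["centre"],"wrist",z,cp)[0,:2]
        W=onplane(np.argwhere(r["mask"])[:,::-1],"wrist",z,cp)
        T=(W-p)@Rt
        print(round(r["score"],2),np.round(r["centre"]),int(r["mask"].sum()),P,"tool x %.4f..%.4f z %.4f..%.4f"%(T[:,0].min(),T[:,0].max(),T[:,2].min(),T[:,2].max()),cv2.minAreaRect(W[:,:2].astype(np.float32)))
    return im,cp
E
python3 - <<'E'
from h import *
im,cp=rock("w21");show(im,"w21z",(222,80,422,280),4)
E
```

```text
clock: 21.98
position: [0.5076, 0.3257, 0.2009]
eef_rot: [[0.799, 0.0, 0.601], [-0.601, -0.0, 0.799], [0.0, -1.0, -0.0]]
contact_force: [0.2, -0.3, 0.5]
opening: 0.0858
[0.5082 0.3257 0.2025] [ 0.7989 -0.6014]
0.89 [322. 184.] 1858 [0.5056 0.3249] tool x -0.0254..0.0235 z -0.0339..0.0218 ((0.5062530040740967, 0.32366836071014404), (0.05057433620095253, 0.052422165870666504), 73.28272247314453)
0.74 [340. 317.] 1268 [0.4219 0.1753] tool x -0.0050..0.0463 z -0.2082..-0.1380 ((0.4212827682495117, 0.17350424826145172), (0.049337033182382584, 0.06601446866989136), 1.667931318283081)
0.67 [405. 244.] 1414 [0.5401 0.2136] tool x 0.0683..0.1352 z -0.1123..-0.0541 ((0.5424410700798035, 0.20321020483970642), (0.05984758585691452, 0.05913262441754341), 81.61255645751953)
```

View pics/w21z.png

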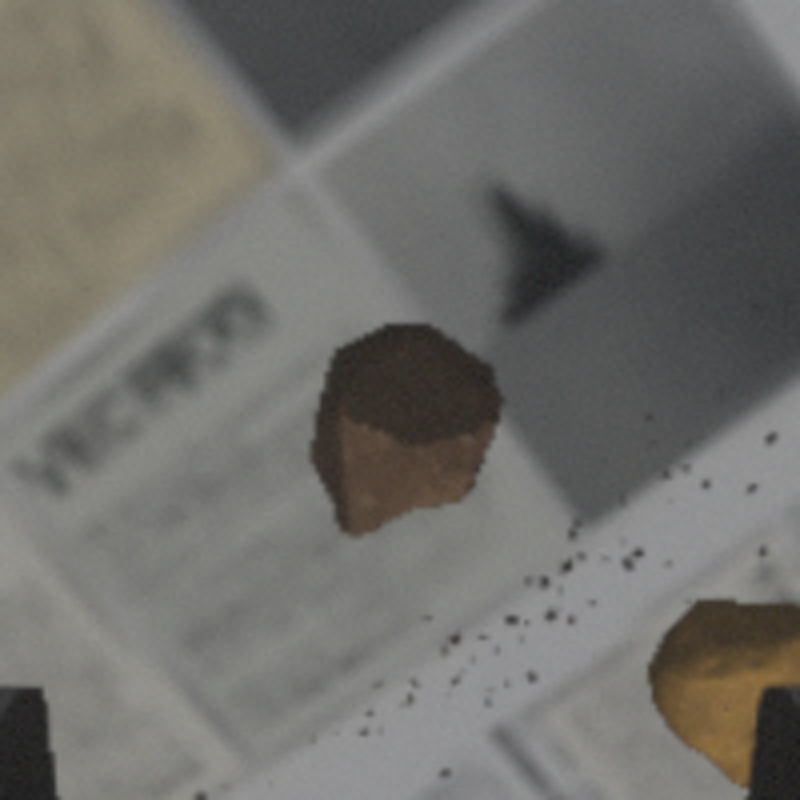

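```bash
python3 -m pendant '[[[-0.003,0.12,-0.013,0,0,0],[-0.003,0.24,-0.013,0,0,0],[-0.003,0.36,-0.013,0,0,0],[-0.003,0.46,-0.013,0,0,0],[-0.003,0.54,-0.013,0,0,0],[-0.003,0.58,-0.013,0,0,0],[-0.003,0.583,-0.013,0,0,0],[-0.003,0.583,-0.013,0,0,0]]]'
python3 -m pendant '[[[0,0,0,0,0,0],[0,0,0,0,0,0],[0,0,0,0,0,0],[0,0,0,0,0,0],[0,0,0,0,0,0],[0,0,0,0,0,0],[0,0,0,0,0,0]]]' 1 40
python3 -m pendant '[[[0,-0.05,0,0,0,0],[0,-0.15,0,0,0,0],[0,-0.25,0,0,0,0],[0,-0.35,0,0,0,0],[0,-0.45,0,0,0,0],[0,-0.5,0,0,0,0],[0,-0.5,0,0,0,0]]]'
python3 - <<'E'
from h import *
im,cp=grab("wrist","w22")
go([.5702,-.1118,.2],np.radians(-5.3),False)
E
```

```text
clock: 22.85
position: [0.5046, 0.324, 0.0264]
eef_rot: [[0.8, 0.0, 0.601], [-0.601, 0.0, 0.8], [0.0, -1.0, 0.0]]
contact_force: [0.6, 0.3, 0.1]
opening: 0.0852
clock: 23.43
position: [0.5056, 0.3247, 0.0279]
eef_rot: [[0.8, 0.003, 0.6], [-0.6, 0.001, 0.8], [0.002, -1.0, 0.003]]
contact_force: [-0.7, -0.7, 6.9]
opening: 0.0433
clock: 24.02
position: [0.5066, 0.3254, 0.1812]
eef_rot: [[0.8, 0.008, 0.6], [-0.6, 0.003, 0.8], [0.005, -1.0, 0.008]]
contact_force: [0.6, 0.8, -2.0]
opening: 0.0434
rows: [ 1.0464 -0.0741 -1.0342] [-0.0011 -0.1754  0.0012] n>= 11.0 from [0.5053 0.3248 0.1783] yaw -36.87 q6 1.02 t 24.07
```

View pics/w22.png

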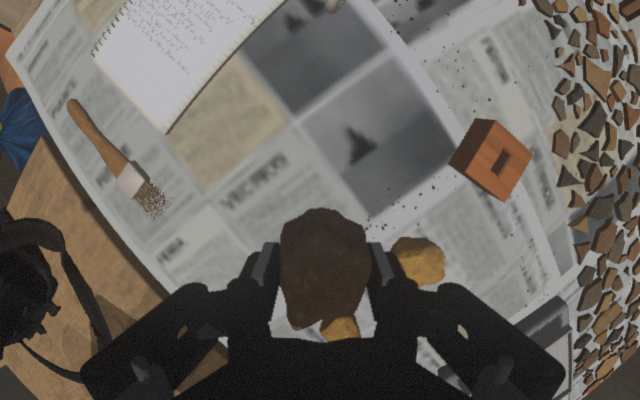

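```bash
python3 -m pendant '[[[0.07,-0.03,-0.07,0,-0.02,0],[0.16,-0.07,-0.16,0,-0.05,0],[0.25,-0.07,-0.25,0,-0.08,0],[0.34,-0.07,-0.34,0,-0.11,0],[0.43,-0.07,-0.43,0,-0.14,0],[0.52,-0.07,-0.52,0,-0.175,0],[0.6,-0.07,-0.6,0,-0.175,0],[0.65,-0.07,-0.64,0,-0.175,0]]]'
python3 - <<'E'
from h import *
go([.615,-.116,.16],np.radians(-5.3),False)
E
```

```text
clock: 24.73
position: [0.5436, 0.0502, 0.1944]
eef_rot: [[0.995, -0.004, 0.095], [-0.095, -0.001, 0.995], [-0.003, -1.0, -0.001]]
contact_force: [1.2, 0.5, -1.2]
opening: 0.0434
rows: [ 0.2902  0.1143 -0.5287] [ 0.0003 -0.001  -0.0011] n>= 5.0 from [0.5436 0.0502 0.1944] yaw -5.48 q6 -0.03 t 24.73
```

```bash
python3 -m pendant '[[[0.05,0,-0.09,0,0,0],[0.11,0,-0.19,0,0,0],[0.17,0,-0.29,0,0,0],[0.23,0.02,-0.39,0,0,0],[0.28,0.06,-0.48,0,0,0],[0.295,0.11,-0.505,0,0,0],[0.295,0.11,-0.505,0,0,0],[0.295,0.11,-0.505,0,0,0]]]'
python3 - <<'E'
from h import *
im,cp=grab("wrist","w23")
go([.615,-.116,.094],np.radians(-5.3),False)
E
```

```text
clock: 25.4
position: [0.6167, -0.1052, 0.1604]
eef_rot: [[0.995, -0.006, 0.095], [-0.095, 0.003, 0.995], [-0.006, -1.0, 0.002]]
contact_force: [0.2, 0.4, -0.7]
opening: 0.0431
rows: [-0.0035  0.2262 -0.0388] [-0.0004 -0.0005 -0.0012] n>= 2.0 from [ 0.6174 -0.1046  0.1619] yaw -5.38 q6 -0.26 t 25.45
```

View pics/w23.png

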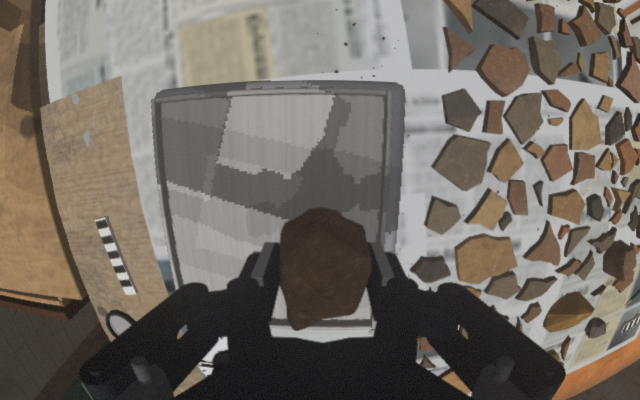

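```bash
python3 -m pendant '[[[-0.004,0.06,-0.01,0,0,0],[-0.004,0.12,-0.02,0,0,0],[-0.004,0.17,-0.025,0,0,0],[-0.004,0.2,-0.025,0,0,0],[-0.004,0.217,-0.025,0,0,0],[-0.004,0.217,-0.025,0,0,0],[-0.004,0.217,-0.025,0,0,0]]]'
python3 - <<'E'
from h import *
s=st();print(s["position"],s["contact_force"])
E
```

```text
clock: 26.03
position: [0.6172, -0.1124, 0.0993]
eef_rot: [[0.996, 0.001, 0.093], [-0.093, -0.0, 0.996], [0.001, -1.0, -0.0]]
contact_force: [0.8, -0.4, -0.9]
opening: 0.0433
[ 0.6172 -0.1124  0.0993] [ 0.7872 -0.3583 -0.9138]
```

```bash
python3 -m pendant '[[[0,0.01,0,0,0,0],[0,0.02,0,0,0,0],[0,0.022,0,0,0,0]]]'; python3 -m pendant '[[[0,0,0,0,0,0],[0,0,0,0,0,0],[0,0,0,0,0,0],[0,0,0,0,0,0]]]' -0.4
python3 -m pendant '[[[0,-0.06,0,0,0,0],[0,-0.15,0,0,0,0],[0,-0.25,0,0,0,0],[0,-0.35,0,0,0,0],[0,-0.4,0,0,0,0],[0,-0.4,0,0,0,0]]]'
python3 - <<'E'
from h import *
im,cp=grab("wrist","w24")
go([.54,.200,.22],np.radians(-5.3),False)
E
```

```text
clock: 26.28
position: [0.6169, -0.1129, 0.0921]
eef_rot: [[0.996, 0.0, 0.094], [-0.094, -0.0, 0.996], [0.0, -1.0, -0.0]]
contact_force: [-0.2, -0.3, -1.0]
opening: 0.0431
clock: 26.62
position: [0.6171, -0.1131, 0.0923]
eef_rot: [[0.996, 0.001, 0.094], [-0.094, -0.0, 0.996], [0.001, -1.0, -0.0]]
contact_force: [-0.3, -0.1, -0.3]
opening: 0.0597
clock: 27.12
position: [0.6194, -0.1139, 0.2175]
eef_rot: [[0.996, 0.008, 0.094], [-0.094, -0.003, 0.996], [0.009, -1.0, -0.002]]
contact_force: [0.6, -0.2, 0.5]
opening: 0.0597
rows: [-0.3573 -0.0209  1.0157] [ 0.0005 -0.0004  0.0016] n>= 8.0 from [ 0.6182 -0.1134  0.2147] yaw -5.38 q6 -0.28 t 27.17
```

View pics/w24.png

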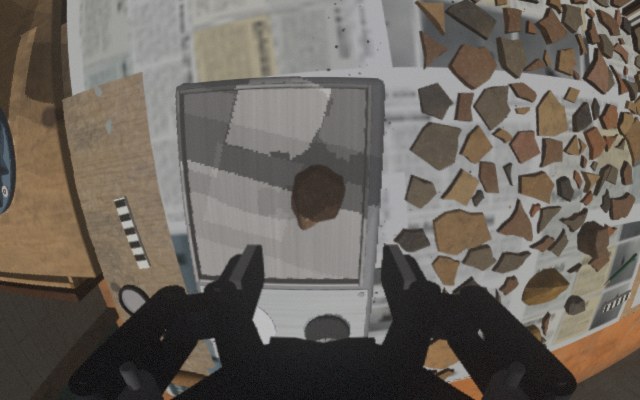

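```bash
python3 -m pendant '[[[-0.04,0,0.11,0,-0.02,0],[-0.085,0,0.24,0,-0.04,0],[-0.13,0,0.37,0,-0.06,0],[-0.175,0,0.5,0,-0.085,0],[-0.22,0,0.63,0,-0.085,0],[-0.265,0,0.76,0,-0.085,0],[-0.31,0,0.89,0,-0.085,0],[-0.35,0,1.0,0,-0.085,0]]]' -1
python3 -m pendant '[[[0,0,0,0,0,0],[0,0,0,0,0,0],[0,0,0,0,0,0]]]'
python3 - <<'E'
from h import *
im,cp=rock("w25");
E
```

```text
clock: 27.83
position: [0.5383, 0.1979, 0.21]
eef_rot: [[0.985, -0.003, -0.173], [0.173, -0.0, 0.985], [-0.003, -1.0, 0.0]]
contact_force: [-0.2, 0.6, 0.7]
opening: 0.0852
clock: 28.08
position: [0.5397, 0.1953, 0.2106]
eef_rot: [[0.985, -0.002, -0.173], [0.173, -0.001, 0.985], [-0.002, -1.0, -0.0]]
contact_force: [-0.9, -0.1, 0.1]
opening: 0.0855
[0.5407 0.1942 0.2114] [0.9854 0.1704]
0.69 [212. 184.] 1540 [0.4196 0.1712] tool x -0.1477..-0.0989 z -0.0294..0.0233 ((0.4194546341896057, 0.1703776717185974), (0.047436632215976715, 0.053555697202682495), 5.635207176208496)
0.67 [320. 179.] 2610 [0.5374 0.1963] tool x -0.0264..0.0289 z -0.0404..0.0343 ((0.5389156341552734, 0.1941736936569214), (0.06359542161226273, 0.06324723362922668), 66.57392883300781)
```

View pics/w25.png

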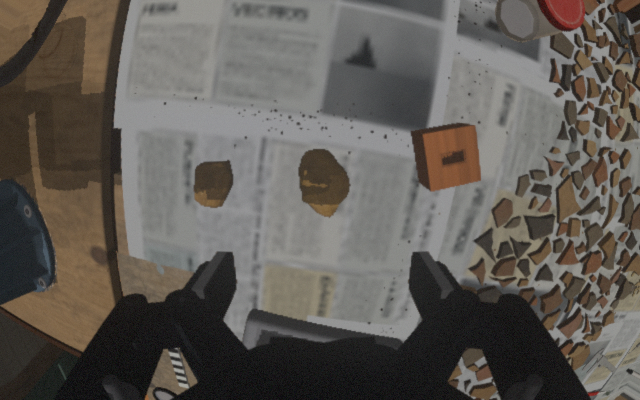

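```bash
python3 -m pendant '[[[0.004,0.12,-0.005,0,0,0],[0.004,0.25,-0.005,0,0,0],[0.004,0.38,-0.005,0,0,0],[0.004,0.5,-0.005,0,0,0],[0.004,0.58,-0.005,0,0,0],[0.004,0.62,-0.005,0,0,0],[0.004,0.623,-0.005,0,0,0],[0.004,0.623,-0.005,0,0,0]]]'
python3 -m pendant '[[[0,0,0,0,0,0],[0,0,0,0,0,0],[0,0,0,0,0,0],[0,0,0,0,0,0],[0,0,0,0,0,0],[0,0,0,0,0,0]]]' 1 40
python3 -m pendant '[[[0,-0.05,0,0,0,0],[0,-0.15,0,0,0,0],[0,-0.25,0,0,0,0],[0,-0.35,0,0,0,0],[0,-0.45,0,0,0,0],[0,-0.53,0,0,0,0],[0,-0.53,0,0,0,0]]]'
python3 - <<'E'
from h import *
im,cp=grab("wrist","w26");print(st()["opening"])
c=np.array([.5702,-.1118]);u=np.array([.9957,-.0924]);v=np.array([.0924,.9957])
p=c-.042*u+.045*v;print(p)
go([*p,.18],np.radians(-5.3),False)
E
```

```text
clock: 28.95
position: [0.5423, 0.1938, 0.0253]
eef_rot: [[0.985, -0.0, -0.171], [0.171, -0.0, 0.985], [-0.0, -1.0, -0.0]]
contact_force: [-0.2, 1.5, -0.5]
opening: 0.0852
clock: 29.45
position: [0.5431, 0.1945, 0.0276]
eef_rot: [[0.985, 0.003, -0.173], [0.173, 0.0, 0.985], [0.003, -1.0, -0.0]]
contact_force: [-2.5, -1.1, 8.7]
opening: 0.0494
clock: 30.03
position: [0.5453, 0.1951, 0.1913]
eef_rot: [[0.985, 0.011, -0.173], [0.173, 0.002, 0.985], [0.012, -1.0, -0.0]]
contact_force: [0.6, 1.0, -0.6]
opening: 0.0493
0.04926911895123529
[ 0.5325 -0.0631]
rows: [-0.1863  0.0263 -0.8402] [-0.0002  0.0847  0.0025] n>= 7.0 from [0.544  0.1948 0.1882] yaw 9.94 q6 -0.03 t 30.08
```

View pics/w26.png

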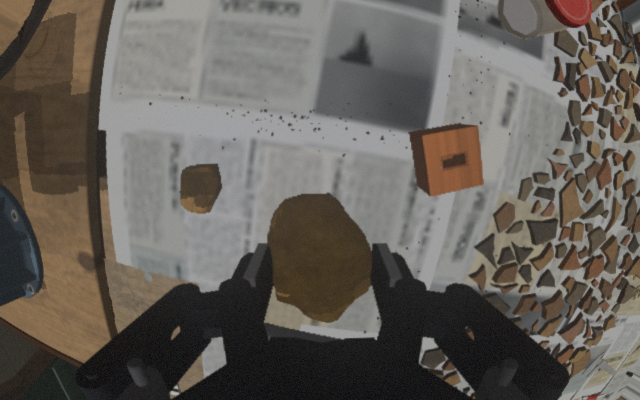

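```bash
python3 -m pendant '[[[-0.02,0,-0.1,0,0.02,0],[-0.045,0,-0.21,0,0.04,0],[-0.075,0,-0.33,0,0.06,0],[-0.1,0,-0.45,0,0.085,0],[-0.13,0,-0.58,0,0.085,0],[-0.16,0,-0.71,0,0.085,0],[-0.186,0,-0.82,0,0.085,0],[-0.186,0,-0.82,0,0.085,0]]]'
python3 -m pendant '[[[0,0.05,0,0,0,0],[0,0.1,0,0,0,0],[0,0.1,0,0,0,0],[0,0.1,0,0,0,0]]]'
python3 - <<'E'
from h import *
im,cp=grab("wrist","w27")
go([.5325,-.0631,.09],np.radians(-5.3),False)
E
```

```text
clock: 30.75
position: [0.5282, -0.063, 0.1828]
eef_rot: [[0.995, -0.002, 0.099], [-0.099, -0.002, 0.995], [-0.001, -1.0, -0.002]]
contact_force: [0.4, 0.3, -1.9]
opening: 0.0492
clock: 31.08
position: [0.5278, -0.0568, 0.1524]
eef_rot: [[0.996, -0.004, 0.094], [-0.094, 0.001, 0.996], [-0.004, -1.0, 0.001]]
contact_force: [-0.8, 0.1, -2.0]
opening: 0.0496
rows: [ 0.0149  0.2116 -0.0191] [-0.0002 -0.0003 -0.0006] n>= 2.0 from [ 0.5287 -0.057   0.1535] yaw -5.36 q6 -0.24 t 31.13
```

View pics/w27.png

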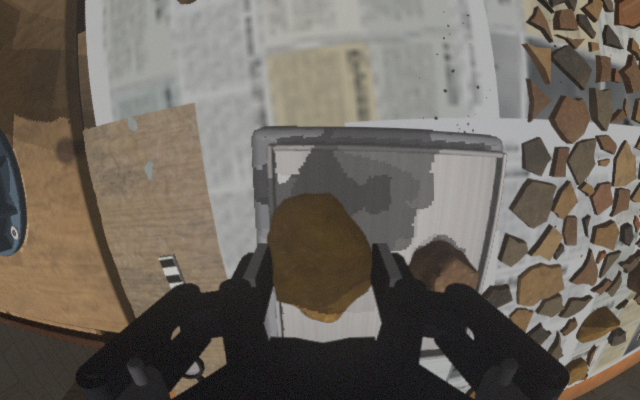

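```bash
python3 -m pendant '[[[0.016,0.06,-0.005,0,0,0],[0.016,0.12,-0.01,0,0,0],[0.016,0.17,-0.01,0,0,0],[0.016,0.2,-0.01,0,0,0],[0.016,0.22,-0.01,0,0,0],[0.016,0.222,-0.01,0,0,0],[0.016,0.222,-0.01,0,0,0]]]'
python3 -m pendant '[[[0,0,0,0,0,0],[0,0,0,0,0,0],[0,0,0,0,0,0],[0,0,0,0,0,0]]]' -0.45
python3 -m pendant '[[[0,-0.06,0,0,0,0],[0,-0.15,0,0,0,0],[0,-0.25,0,0,0,0],[0,-0.35,0,0,0,0],[0,-0.4,0,0,0,0],[0,-0.4,0,0,0,0]]]'
python3 - <<'E'
from h import *
im,cp=grab("wrist","w28")
go([.42,.171,.2],np.radians(0),False)
E
```

```text
clock: 31.72
position: [0.5342, -0.0609, 0.0883]
eef_rot: [[0.996, 0.001, 0.093], [-0.093, -0.0, 0.996], [0.001, -1.0, -0.0]]
contact_force: [-2.7, 0.6, 3.0]
opening: 0.0498
clock: 32.05
position: [0.5342, -0.0613, 0.0881]
eef_rot: [[0.996, 0.001, 0.094], [-0.094, -0.0, 0.996], [0.001, -1.0, -0.0]]
contact_force: [-0.5, -0.8, -0.5]
opening: 0.0621
clock: 32.55
position: [0.5363, -0.0619, 0.2124]
eef_rot: [[0.996, 0.008, 0.094], [-0.094, -0.003, 0.996], [0.008, -1.0, -0.002]]
contact_force: [1.2, 0.2, 0.8]
opening: 0.0621
rows: [-0.455   0.0299  0.7358] [ 0.0005 -0.0299  0.0016] n>= 7.0 from [ 0.5351 -0.0616  0.2099] yaw -5.38 q6 -0.24 t 32.6
```

View pics/w28.png

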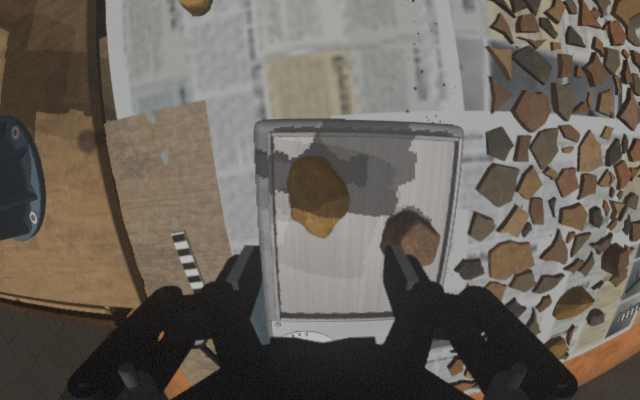

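```bash
python3 -m pendant '[[[-0.06,0,0.1,0,-0.02,0],[-0.13,0,0.21,0,-0.04,0],[-0.2,0,0.32,0,-0.063,0],[-0.27,0,0.43,0,-0.063,0],[-0.34,0,0.54,0,-0.063,0],[-0.4,0,0.65,0,-0.063,0],[-0.455,0,0.72,0,-0.063,0],[-0.455,0,0.72,0,-0.063,0]]]' -1
python3 -m pendant '[[[0,0,0,0,0,0],[0,0,0,0,0,0],[0,0,0,0,0,0]]]'
python3 - <<'E'
from h import *
im,cp=rock("w29");
E
```

```text
clock: 33.27
position: [0.4144, 0.1701, 0.2057]
eef_rot: [[0.994, -0.004, -0.108], [0.108, 0.001, 0.994], [-0.004, -1.0, 0.001]]
contact_force: [-0.7, -0.1, 0.1]
opening: 0.085
clock: 33.52
position: [0.4185, 0.1659, 0.207]
eef_rot: [[0.995, -0.001, -0.103], [0.103, -0.0, 0.995], [-0.001, -1.0, -0.0]]
contact_force: [1.0, -0.8, -0.1]
opening: 0.0856
[0.4186 0.1659 0.2073] [0.9948 0.102 ]
0.94 [324. 175.] 1710 [0.419  0.1727] tool x -0.0217..0.0231 z -0.0212..0.0324 ((0.4202766418457031, 0.1704293191432953), (0.04472482576966286, 0.05196614935994148), 15.13125991821289)
0.32 [464. 363.] 1256 [ 0.6696 -0.0982] tool x 0.0719..0.2697 z -0.3751..-0.2123 ((0.6318827271461487, -0.07996618747711182), (0.08219724893569946, 0.24515005946159363), 55.2658576965332)
```

View pics/w29.png

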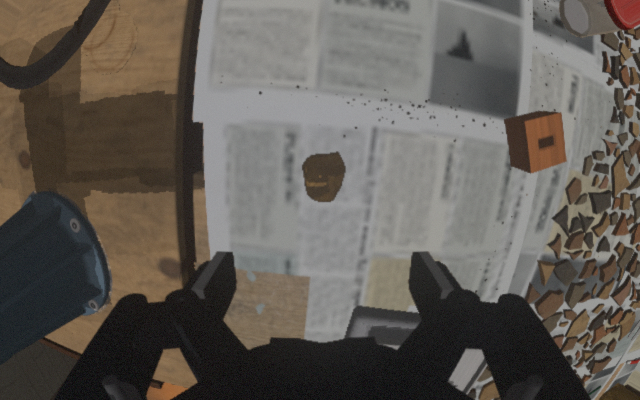

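```bash
python3 -m pendant '[[[0.002,0.12,0.017,0,0,0],[0.002,0.25,0.017,0,0,0],[0.002,0.38,0.017,0,0,0],[0.002,0.5,0.017,0,0,0],[0.002,0.57,0.017,0,0,0],[0.002,0.607,0.017,0,0,0],[0.002,0.61,0.017,0,0,0],[0.002,0.61,0.017,0,0,0]]]'
python3 -m pendant '[[[0,0,0,0,0,0],[0,0,0,0,0,0],[0,0,0,0,0,0],[0,0,0,0,0,0],[0,0,0,0,0,0],[0,0,0,0,0,0],[0,0,0,0,0,0]]]' 1 40
python3 -m pendant '[[[0,-0.05,0,0,0,0],[0,-0.15,0,0,0,0],[0,-0.25,0,0,0,0],[0,-0.35,0,0,0,0],[0,-0.45,0,0,0,0],[0,-0.53,0,0,0,0],[0,-0.53,0,0,0,0]]]'
python3 - <<'E'
from h import *
im,cp=grab("wrist","w30");print(st()["opening"])
c=np.array([.5702,-.1118]);u=np.array([.9957,-.0924]);v=np.array([.0924,.9957])
p=c-.042*u-.043*v;print(p)
go([*p,.18],np.radians(-5.3),False)
E
```

```text
clock: 34.38
position: [0.4179, 0.1715, 0.024]
eef_rot: [[0.995, -0.002, -0.103], [0.103, -0.0, 0.995], [-0.002, -1.0, -0.0]]
contact_force: [-0.4, 0.2, 0.4]
opening: 0.0855
clock: 34.97
position: [0.4193, 0.1721, 0.026]
eef_rot: [[0.995, 0.003, -0.104], [0.104, 0.0, 0.995], [0.003, -1.0, -0.0]]
contact_force: [-2.5, -1.3, 9.0]
opening: 0.0423
clock: 35.55
position: [0.4214, 0.1725, 0.1893]
eef_rot: [[0.994, 0.01, -0.104], [0.104, 0.001, 0.995], [0.01, -1.0, 0.0]]
contact_force: [1.7, 1.3, -2.2]
opening: 0.042
0.042219725436310675
[ 0.5244 -0.1507]
rows: [ 0.2335  0.0235 -1.1072] [-0.0003  0.0626  0.0022] n>= 9.0 from [0.4201 0.1723 0.1866] yaw 5.98 q6 0.02 t 35.6
```

View pics/w30.png

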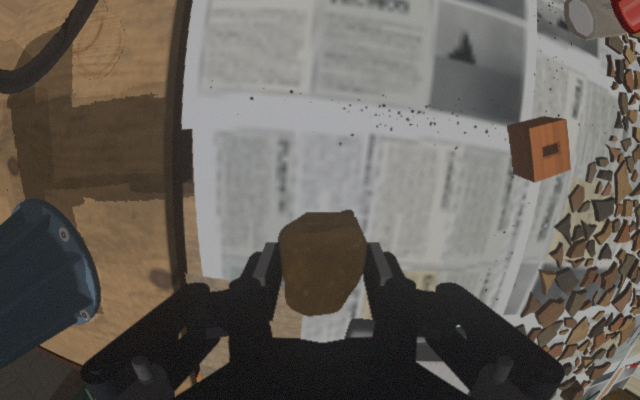

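```bash
python3 -m pendant '[[[0.02,0,-0.1,0,0.02,0],[0.045,0,-0.22,0,0.04,0],[0.075,0,-0.35,0,0.063,0],[0.1,0,-0.48,0,0.063,0],[0.13,0,-0.61,0,0.063,0],[0.155,0,-0.74,0,0.063,0],[0.185,0,-0.87,0,0.063,0],[0.21,0,-0.98,0,0.063,0]]]'
python3 - <<'E'
from h import *
go([.5244,-.1507,.15],np.radians(-5.3),False)
E
```

```text
clock: 36.27
position: [0.5108, -0.1162, 0.1817]
eef_rot: [[0.996, -0.002, 0.095], [-0.095, 0.001, 0.996], [-0.002, -1.0, 0.0]]
contact_force: [1.6, 0.4, -1.8]
opening: 0.0417
rows: [ 0.0564  0.1056 -0.1103] [-0.0001 -0.0007 -0.0007] n>= 2.0 from [ 0.5108 -0.1162  0.1817] yaw -5.43 q6 -0.36 t 36.27
```

```bash
python3 -m pendant '[[[0.03,0.03,-0.05,0,0,0],[0.056,0.06,-0.09,0,0,0],[0.056,0.1,-0.1,0,0,0],[0.056,0.1,-0.1,0,0,0],[0.056,0.1,-0.1,0,0,0]]]'
python3 - <<'E'
from h import *
im,cp=grab("wrist","w31")
go([.5244,-.1507,.088],np.radians(-5.3),False)
E
```

```text
clock: 36.68
position: [0.5235, -0.144, 0.1513]
eef_rot: [[0.996, -0.004, 0.094], [-0.094, 0.003, 0.996], [-0.004, -1.0, 0.002]]
contact_force: [0.2, 0.0, -2.2]
opening: 0.0424
rows: [ 0.0034  0.2146 -0.0225] [-0.0004 -0.0002 -0.0008] n>= 2.0 from [ 0.5242 -0.144   0.1524] yaw -5.34 q6 -0.39 t 36.73
```

View pics/w31.png

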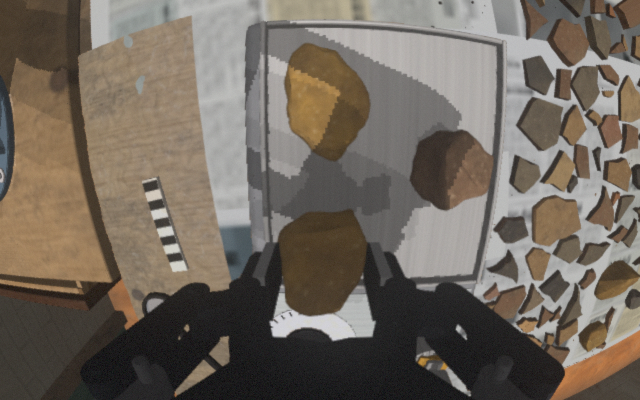

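```bash
python3 -m pendant '[[[0.004,0.06,-0.005,0,0,0],[0.004,0.12,-0.01,0,0,0],[0.004,0.17,-0.014,0,0,0],[0.004,0.2,-0.014,0,0,0],[0.004,0.22,-0.014,0,0,0],[0.004,0.222,-0.014,0,0,0],[0.004,0.222,-0.014,0,0,0]]]'
python3 -m pendant '[[[0,0,0,0,0,0],[0,0,0,0,0,0],[0,0,0,0,0,0],[0,0,0,0,0,0]]]' -0.4
python3 -m pendant '[[[0,-0.06,0,0,0,0],[0,-0.15,0,0,0,0],[0,-0.25,0,0,0,0],[0,-0.35,0,0,0,0],[0,-0.45,0,0,0,0],[0,-0.45,0,0,0,0]]]'
python3 - <<'E'
from h import *
im,cp=grab("wrist","w32")
go([.6074,-.306,.23],np.radians(-20),False)
E
```

```text
clock: 37.32
position: [0.5264, -0.1493, 0.0875]
eef_rot: [[0.996, 0.0, 0.093], [-0.093, -0.0, 0.996], [0.0, -1.0, -0.0]]
contact_force: [-0.6, 0.2, -0.1]
opening: 0.0424
clock: 37.65
position: [0.5265, -0.15, 0.0876]
eef_rot: [[0.996, 0.001, 0.094], [-0.094, -0.001, 0.996], [0.001, -1.0, -0.001]]
contact_force: [0.1, -0.1, 0.1]
opening: 0.0599
clock: 38.15
position: [0.5294, -0.1514, 0.2292]
eef_rot: [[0.996, 0.01, 0.094], [-0.094, -0.006, 0.996], [0.011, -1.0, -0.005]]
contact_force: [1.6, -0.6, 0.7]
opening: 0.0605
rows: [ 0.311  -0.0084 -0.4902] [0.0007 0.0812 0.0026] n>= 5.0 from [ 0.5283 -0.1509  0.2263] yaw -5.38 q6 -0.4 t 38.2
```

View pics/w32.png

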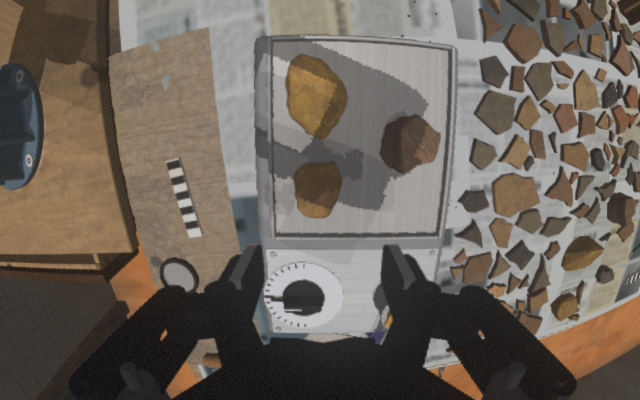

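```bash
python3 - <<'E'
from h import *
go([.6063,-.3092,.22],np.radians(-16.6),False)
E
```

```text
rows: [ 0.3081  0.0249 -0.5011] [0.0008 0.0623 0.0026] n>= 5.0 from [ 0.5283 -0.1509  0.2263] yaw -5.38 q6 -0.4 t 38.2
```

```bash
python3 -m pendant '[[[0.06,0,-0.1,0,0.02,0],[0.12,0,-0.2,0,0.04,0],[0.18,0,-0.3,0,0.062,0],[0.24,0,-0.4,0,0.062,0],[0.308,0.01,-0.49,0,0.062,0],[0.308,0.01,-0.49,0,0.062,0],[0.308,0.01,-0.49,0,0.062,0],[0.308,0.01,-0.49,0,0.062,0]]]' -0.3
python3 - <<'E'
from h import *
imaging.grab_frame("wrist");imaging.grab_frame("wrist")
im,cp=grab("wrist","w33");show(im,"w33z",(222,100,422,300),4)
go([.6063,-.3092,.1145],np.radians(-16.6),False)
E
```

```text
clock: 38.87
position: [0.6035, -0.3041, 0.2171]
eef_rot: [[0.959, -0.002, 0.285], [-0.285, 0.002, 0.959], [-0.003, -1.0, 0.001]]
contact_force: [-1.2, 0.5, -0.5]
opening: 0.0551
rows: [ 0.0127  0.3483 -0.0163] [-0.0001  0.0007 -0.0001] n>= 3.0 from [ 0.604  -0.3035  0.219 ] yaw -16.48 q6 -0.35 t 39.02
```

View pics/w33z.png

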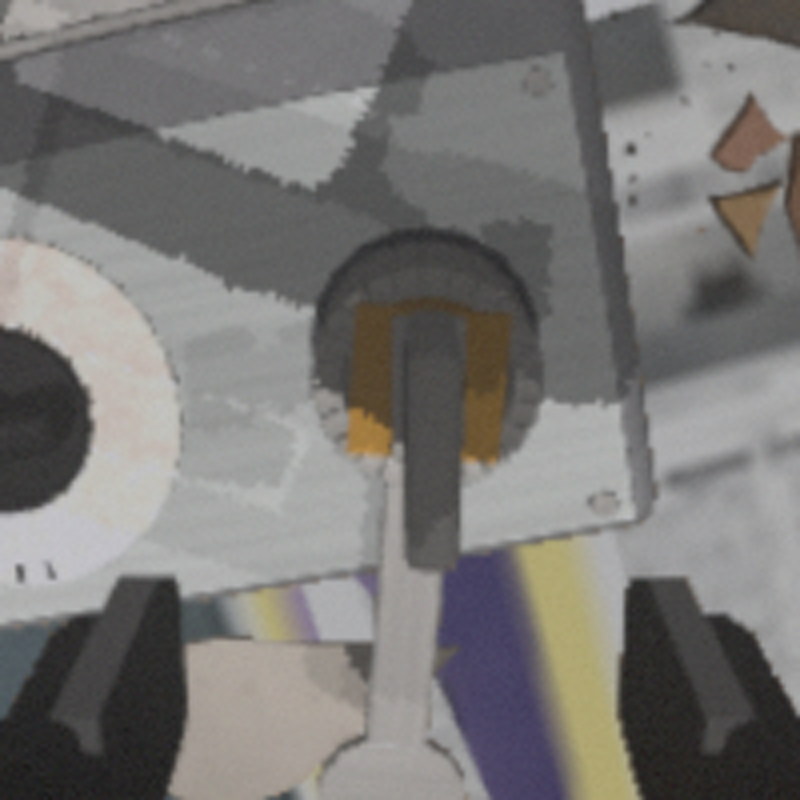

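Key stands upright in the lock, collar at (430,320) of the crop, aligned with the jaws. Descend and grip.

```bash
python3 -m pendant '[[[0.0127,0.03,-0.016,0,0.0007,0],[0.0127,0.1,-0.016,0,0.0007,0],[0.0127,0.2,-0.016,0,0.0007,0],[0.0127,0.28,-0.016,0,0.0007,0],[0.0127,0.33,-0.016,0,0.0007,0],[0.0127,0.346,-0.016,0,0.0007,0],[0.0127,0.346,-0.016,0,0.0007,0],[0.0127,0.346,-0.016,0,0.0007,0]]]'
python3 - <<'E'
from h import *
im,cp=grab("wrist","w34");show(im,"w34z",(222,140,422,300),4)
go([.6063,-.3092,.1145],np.radians(-16.6),False)
E
```

```text
clock: 39.68
position: [0.6072, -0.3107, 0.1162]
eef_rot: [[0.958, 0.001, 0.287], [-0.287, -0.001, 0.958], [0.001, -1.0, -0.001]]
contact_force: [-0.3, 0.3, 1.0]
opening: 0.0554
rows: [-0.006   0.0084  0.0046] [ 0.0003 -0.0003  0.0009] n>= 1.0 from [ 0.6076 -0.311   0.117 ] yaw -16.66 q6 -0.36 t 39.73
```

View pics/w34z.png

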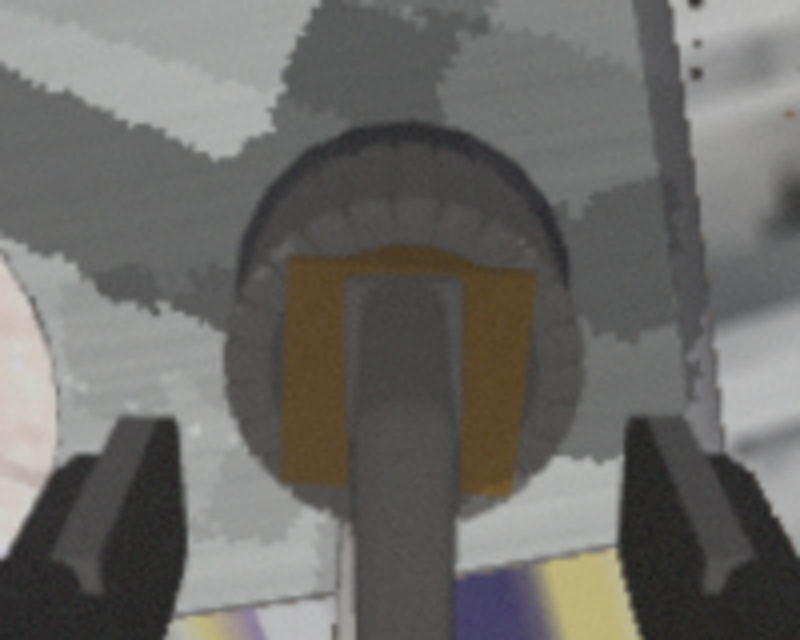

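```bash
python3 -m pendant '[[[0,0.006,0.003,0,0,0],[0,0.006,0.003,0,0,0],[0,0.006,0.003,0,0,0],[0,0.006,0.003,0,0,0],[0,0.006,0.003,0,0,0],[0,0.006,0.003,0,0,0],[0,0.006,0.003,0,0,0],[0,0.006,0.003,0,0,0]]]' 1 40
python3 - <<'E'
from h import *
im,cp=grab("wrist","w35");show(im,"w35z",(222,140,422,300),4);s=st();print(s["position"],s["contact_force"],s["torque"],s["opening"])
E
```

```text
clock: 40.4
position: [0.6073, -0.3097, 0.1141]
eef_rot: [[0.958, 0.001, 0.287], [-0.287, -0.001, 0.958], [0.001, -1.0, -0.0]]
contact_force: [-0.4, 0.8, 4.9]
opening: 0.0095
[ 0.6073 -0.3097  0.114 ] [0.3646 1.105  5.8133] [ 0.0966 -0.0379 -0.0046] 0.009782560117949243
```

View pics/w35z.png

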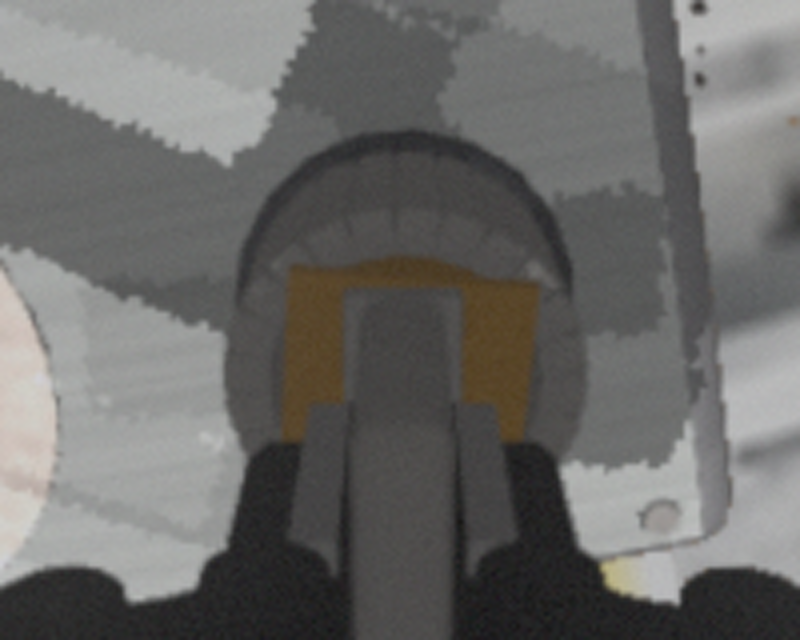

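```bash
python3 -m pendant '[[[-0.001,0.001,0.0001,0,0.035,0],[-0.002,0.001,0.0002,0,0.07,0],[-0.003,0.001,0.0005,0,0.105,0],[-0.004,0.001,0.0009,0,0.14,0],[-0.0049,0.001,0.0014,0,0.175,0],[-0.0057,0.001,0.002,0,0.21,0],[-0.0065,0.001,0.0026,0,0.245,0],[-0.0072,0.001,0.0034,0,0.28,0]]]'
python3 -m pendant '[[[-0.001,0,0.0001,0,0.035,0],[-0.002,0,0.0002,0,0.07,0],[-0.003,0,0.0005,0,0.105,0],[-0.004,0,0.0009,0,0.14,0],[-0.0049,0,0.0014,0,0.175,0],[-0.0055,0,0.0019,0,0.2,0],[-0.0055,0,0.0019,0,0.2,0],[-0.0055,0,0.0019,0,0.2,0]]]'
python3 - <<'E'
from h import *
im,cp=grab("wrist","w36");show(im,"w36z",(222,140,422,300),4);s=st();print(s["position"],s["contact_force"],s["torque"],s["opening"],np.degrees(np.arctan2(s["eef_rot"][1,0],s["eef_rot"][0,0])))
E
```

```text
clock: 41.12
position: [0.6052, -0.3078, 0.114]
eef_rot: [[0.385, 0.0, 0.923], [-0.923, -0.0, 0.385], [0.0, -1.0, 0.0]]
contact_force: [-1.8, 1.9, 8.4]
opening: 0.0096
clock: 41.78
position: [0.6051, -0.3054, 0.114]
eef_rot: [[-0.226, -0.0, 0.974], [-0.974, 0.001, -0.226], [-0.001, -1.0, -0.0]]
contact_force: [-2.5, 3.4, 9.5]
opening: 0.0097
[ 0.605  -0.3055  0.114 ] [-2.0397  4.51    9.4264] [0.7306 0.3668 0.1158] 0.009536560260739561 -103.03085918912039
```

View pics/w36z.png

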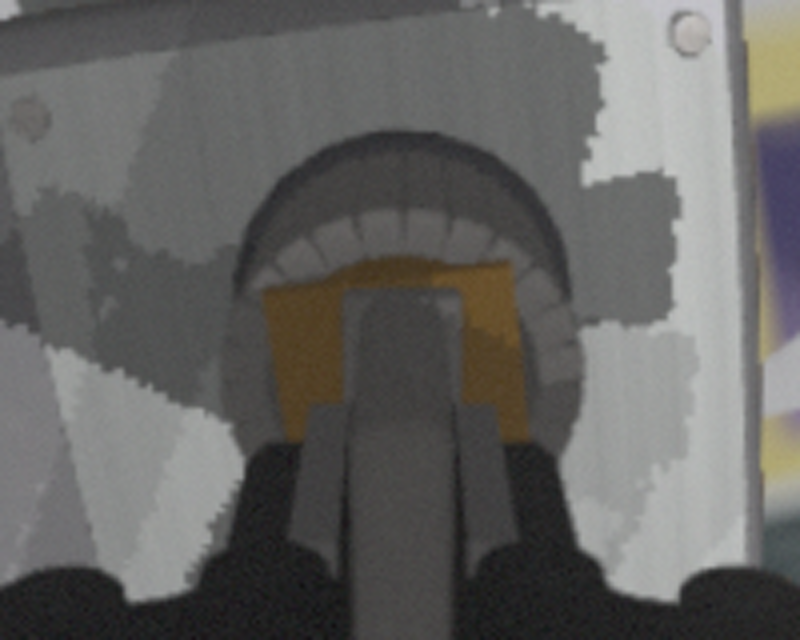

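```bash
python3 -m pendant '[[[-0.0006,0,0,0,0.02,0],[-0.0006,0,0,0,0.025,0],[-0.0006,0,0,0,0.025,0],[-0.0006,0,0,0,0.025,0]]]'
python3 - <<'E'
from h import *
im,cp=grab("wrist","w37");show(im,"w37z",(222,140,422,300),4);s=st();print(s["position"],s["contact_force"],s["torque"],s["opening"],np.degrees(np.arctan2(s["eef_rot"][1,0],s["eef_rot"][0,0])))
P=pts3([(265,290),(513,263)],.085,k=4,off=(222,140),cp=cp);d=P[1]-P[0];print(np.degrees(np.arctan2(d[1],d[0])))
E
```

```text
clock: 42.17
position: [0.6052, -0.3052, 0.1141]
eef_rot: [[-0.299, -0.0, 0.954], [-0.954, 0.0, -0.299], [-0.0, -1.0, -0.0]]
contact_force: [-2.0, 3.6, 9.6]
opening: 0.0097
[ 0.6052 -0.3053  0.1141] [-1.6329  3.3017  9.0376] [0.6723 0.3046 1.1746] 0.009354256056310004 -107.3890466803066
-100.77415663546861
```

View pics/w37z.png

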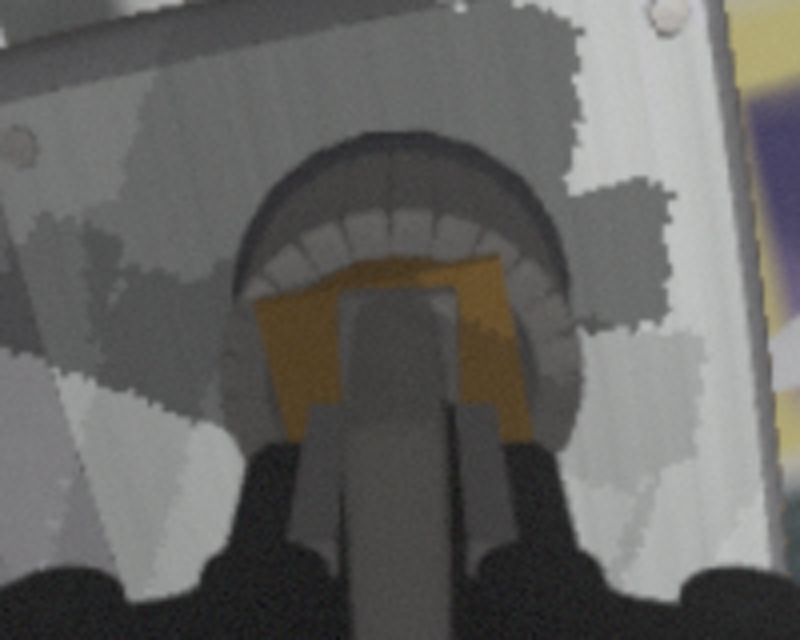

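```bash
python3 -m pendant '[[[0.0004,0,0,0,-0.02,0],[0.0008,-0.002,0,0,-0.035,0],[0.0008,-0.003,0,0,-0.035,0],[0.0008,-0.003,0,0,-0.035,0]]]'
python3 - <<'E'
from h import *
s=st();print(s["position"],s["contact_force"],s["torque"])
E
python3 -m pendant '[[[0,0,0,0,0,0],[0,0,0,0,0,0],[0,0,0,0,0,0],[0.0008,0,0,0,-0.027,0],[0.0008,0,0,0,-0.027,0],[0.0008,0,0,0,-0.027,0]]]' 0.4
python3 - <<'E'
from h import *
im,cp=grab("wrist","w38");show(im,"w38z",(222,140,422,300),4);s=st();print(s["position"],s["contact_force"],s["torque"],s["opening"],np.degrees(np.arctan2(s["eef_rot"][1,0],s["eef_rot"][0,0])))
E
```

```text
clock: 42.55
position: [0.605, -0.3057, 0.1141]
eef_rot: [[-0.197, 0.0, 0.98], [-0.98, 0.001, -0.197], [-0.001, -1.0, -0.0]]
contact_force: [0.9, 2.8, 5.3]
opening: 0.0092
[ 0.605  -0.3057  0.1141] [0.8507 2.7582 5.268 ] [0.6208 0.0351 0.1367]
clock: 43.05
position: [0.6046, -0.3065, 0.1135]
eef_rot: [[-0.114, -0.001, 0.993], [-0.993, 0.0, -0.114], [-0.0, -1.0, -0.001]]
contact_force: [0.4, 0.4, 0.8]
opening: 0.0257
[ 0.6047 -0.3065  0.1136] [ 0.0603 -0.3253 -0.1778] [ 0.0061  0.0179 -0.0227] 0.025552671994897025 -96.5515083692629
```

View pics/w38z.png

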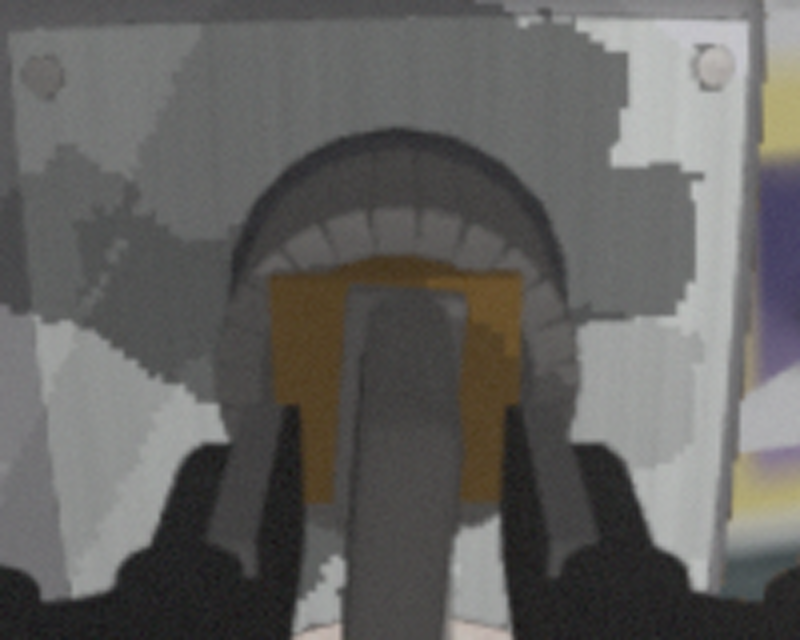

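```bash
python3 -m pendant '[[[0,0,0,0,0,0],[0,0,0,0,0,0],[0,0,0,0,0,0],[0,0,0,0,0,0],[0,0,0,0,0,0]]]' 1 40
python3 - <<'E'
from h import *
im,cp=grab("wrist","w39");show(im,"w39z",(222,140,422,300),4);s=st();print(s["position"],s["contact_force"],s["torque"],s["opening"],np.degrees(np.arctan2(s["eef_rot"][1,0],s["eef_rot"][0,0])))
E
```

```text
clock: 43.52
position: [0.6048, -0.3064, 0.1138]
eef_rot: [[-0.112, -0.0, 0.994], [-0.994, 0.0, -0.112], [-0.0, -1.0, -0.0]]
contact_force: [-0.2, -0.6, -0.3]
opening: 0.0094
[ 0.6048 -0.3064  0.1138] [-0.0544  1.0381 -0.4444] [ 0.0497  0.0419 -0.002 ] 0.009622500897756245 -96.41713542116426
```

View pics/w39z.png

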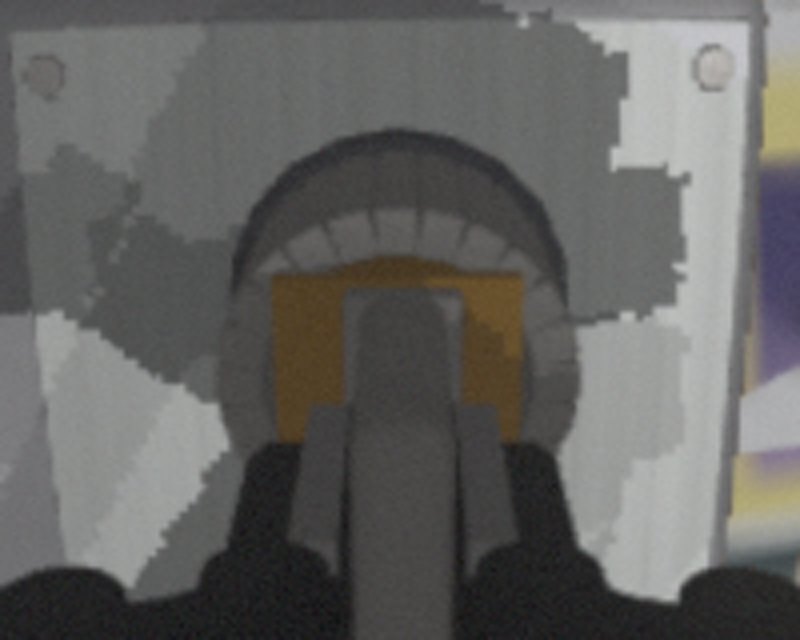

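```bash
python3 -m pendant '[[[0,-0.03,0,0,0,0],[0,-0.08,0,0,0,0],[0,-0.14,0,0,0,0],[0,-0.22,0,0,0,0],[0,-0.32,0,0,0,0],[0,-0.42,0,0,0,0],[0,-0.5,0,0,0,0],[0,-0.5,0,0,0,0]]]'
python3 - <<'E'
from h import *
im,cp=grab("wrist","w40");s=st();print(s["contact_force"],s["opening"])
go([.666,.2465,.22],np.radians(-67.6),False)
E
```

```text
clock: 44.23
position: [0.6073, -0.3081, 0.2721]
eef_rot: [[-0.111, 0.009, 0.994], [-0.994, -0.007, -0.111], [0.006, -1.0, 0.01]]
contact_force: [0.6, 0.3, 0.1]
opening: 0.0094
[-0.7121 -0.0135 -1.8388] 0.00939348077533435
rows: [-1.8579  0.1554 -0.0096] [-0.0018 -0.16    0.0018] n>= 14.0 from [ 0.6064 -0.3075  0.2689] yaw -96.4 q6 1.04 t 44.28
```

View pics/w40.png

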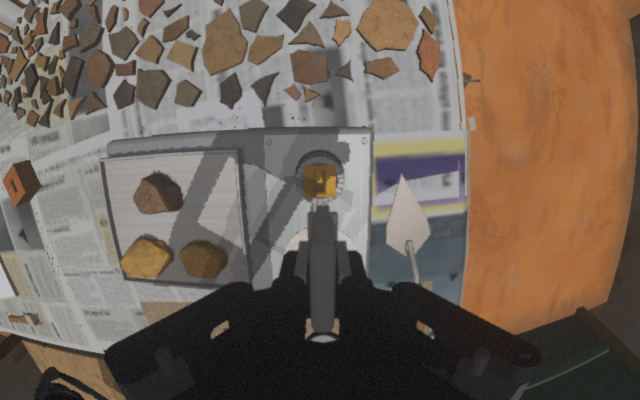

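```bash
python3 -m pendant '[[[-0.08,0,0,0,0,0],[-0.2,0,0,0,0,0],[-0.33,0,0,0,-0.03,0],[-0.46,0,0,0,-0.06,0],[-0.59,0,0,0,-0.09,0],[-0.72,0,0,0,-0.12,0],[-0.85,0,0,0,-0.14,0],[-0.97,0,0,0,-0.16,0]]]'
python3 - <<'E'
from h import *
go([.666,.2465,.22],np.radians(-67.6),False)
E
```

```text
clock: 44.95
position: [0.6364, -0.0148, 0.2624]
eef_rot: [[0.384, -0.002, 0.923], [-0.923, 0.001, 0.384], [-0.002, -1.0, -0.002]]
contact_force: [1.0, 0.5, -1.1]
opening: 0.0096
rows: [-0.7659  0.1419  0.426 ] [ 0.0006  0.0011 -0.0005] n>= 7.0 from [ 0.6364 -0.0148  0.2624] yaw -67.4 q6 0.97 t 44.95
```

```bash
python3 -m pendant '[[[-0.1,0,0.055,0,0,0],[-0.21,0,0.115,0,0,0],[-0.32,0,0.175,0,0,0],[-0.43,0,0.24,0,0,0],[-0.54,0,0.3,0,0,0],[-0.65,0,0.36,0,0.001,0],[-0.74,0.1,0.41,0,0.001,0],[-0.745,0.14,0.415,0,0.001,0]]]'
python3 -m pendant '[[[0,0,0,0,0,0],[0,0,0,0,0,0],[0,0,0,0,0,0],[0,0,0,0,0,0]]]'
python3 - <<'E'
from h import *
go([.6645,.2460,.155],np.radians(-67.6),False)
E
```

```text
clock: 45.62
position: [0.6653, 0.2426, 0.2182]
eef_rot: [[0.383, -0.003, 0.924], [-0.924, 0.002, 0.383], [-0.003, -1.0, -0.002]]
contact_force: [-0.7, -0.2, -2.8]
opening: 0.0091
clock: 45.95
position: [0.6682, 0.2353, 0.2234]
eef_rot: [[0.376, 0.002, 0.926], [-0.926, 0.0, 0.376], [0.001, -1.0, 0.002]]
contact_force: [0.3, -0.3, 0.2]
opening: 0.0098
rows: [-0.0377  0.228   0.0016] [-0.0006 -0.0016  0.0002] n>= 2.0 from [0.6682 0.2353 0.2234] yaw -67.89 q6 1.36 t 45.95
```

```bash
python3 -m pendant '[[[-0.02,0.06,0,0,-0.0016,0],[-0.037,0.13,0,0,-0.0016,0],[-0.037,0.2,0,0,-0.0016,0],[-0.037,0.226,0,0,-0.0016,0],[-0.037,0.226,0,0,-0.0016,0],[-0.037,0.226,0,0,-0.0016,0]]]'
python3 - <<'E'
from h import *
imaging.grab_frame("wrist");imaging.grab_frame("wrist")
im,cp=grab("wrist","w41");show(im,"w41z",(262,140,382,300),4.5)
go([.6638,.2455,.0735],np.radians(-67.7),False)
E
```

```text
clock: 46.45
position: [0.6637, 0.2463, 0.1552]
eef_rot: [[0.382, 0.001, 0.924], [-0.924, 0.0, 0.382], [0.0, -1.0, 0.001]]
contact_force: [0.6, 0.3, -0.3]
opening: 0.009
rows: [ 0.0035  0.2765 -0.0047] [-0.0011  0.001   0.0002] n>= 2.0 from [0.6644 0.2469 0.1565] yaw -67.53 q6 1.37 t 46.6
```

View pics/w41z.png

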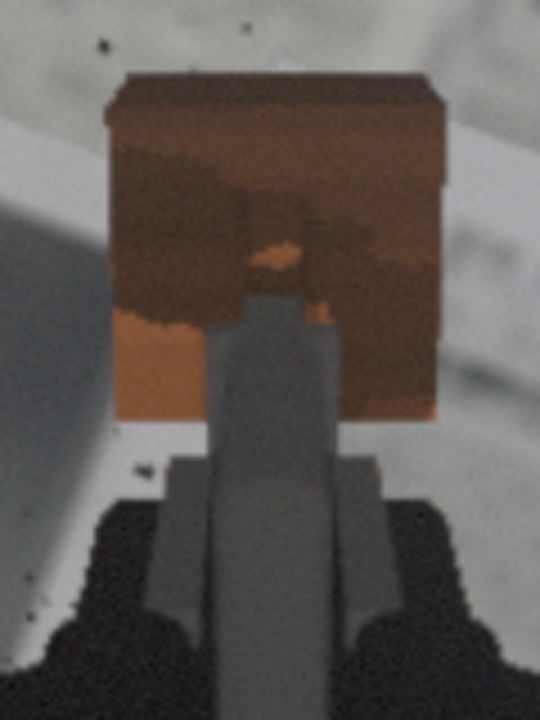

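```bash
python3 -m pendant '[[[0.003,0.05,-0.004,0,0.001,0],[0.003,0.1,-0.004,0,0.001,0],[0.003,0.15,-0.004,0,0.001,0],[0.003,0.18,-0.004,0,0.001,0],[0.003,0.195,-0.004,0,0.001,0],[0.003,0.2,-0.004,0,0.001,0],[0.003,0.2,-0.004,0,0.001,0]]]'
python3 - <<'E'
from h import *
im,cp=grab("wrist","w42");show(im,"w42z",(262,140,382,300),4.5);print(st()["contact_force"])
go([.6638,.2455,.0735],np.radians(-67.7),False)
E
```

```text
clock: 47.18
position: [0.662, 0.2458, 0.0935]
eef_rot: [[0.38, -0.001, 0.925], [-0.925, -0.0, 0.38], [-0.0, -1.0, -0.001]]
contact_force: [-0.5, 0.0, -1.3]
opening: 0.0101
[-0.1957  0.8311 -1.583 ]
rows: [0.0029 0.0689 0.004 ] [0.0001 0.0002 0.    ] n>= 1.0 from [0.6624 0.2459 0.0942] yaw -67.67 q6 1.37 t 47.23
```

View pics/w42z.png

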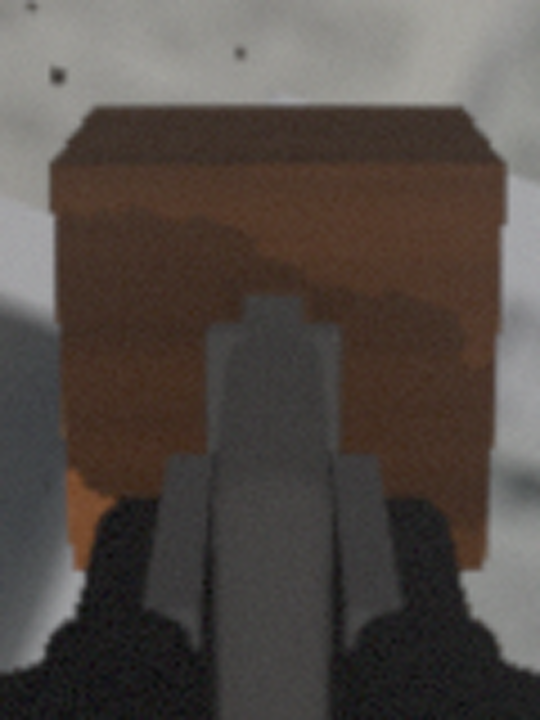

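```bash
python3 -m pendant '[[[0.002,0.015,0.003,0,0,0],[0.002,0.03,0.003,0,0,0],[0.002,0.045,0.003,0,0,0],[0.002,0.055,0.003,0,0,0],[0.002,0.065,0.003,0,0,0],[0.002,0.07,0.003,0,0,0],[0.002,0.07,0.003,0,0,0],[0.002,0.07,0.003,0,0,0]]]'
python3 - <<'E'
from h import *
im,cp=grab("wrist","w43");show(im,"w43z",(262,140,382,300),4.5);print(st()["contact_force"],st()["position"])
E
```

```text
clock: 47.9
position: [0.6635, 0.2456, 0.0738]
eef_rot: [[0.38, 0.0, 0.925], [-0.925, -0.0, 0.38], [0.0, -1.0, 0.0]]
contact_force: [-2.7, -0.7, 5.3]
opening: 0.0096
[-3.5935 -1.3791  5.1877] [0.6635 0.2456 0.0738]
```

View pics/w43z.png

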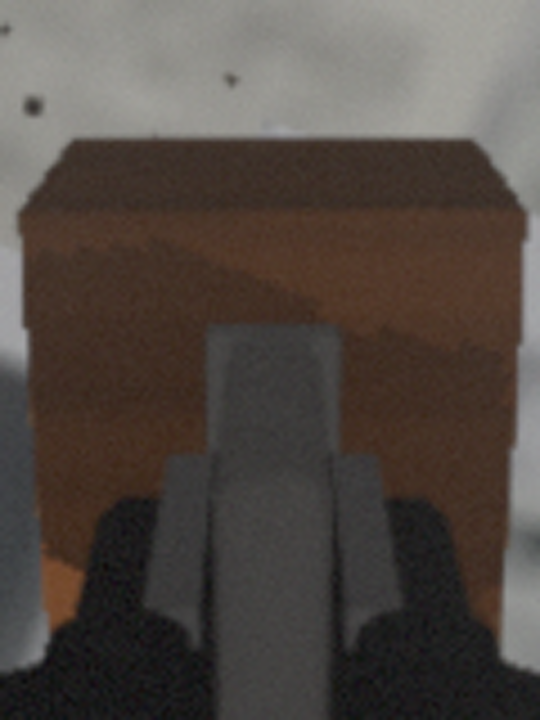

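```bash
python3 -m pendant '[[[0,0.003,0,0,0,0],[0,0.003,0,0,0,0]]]'; python3 -m pendant '[[[0,0,0,0,0,0],[0,0,0,0,0,0],[0,0,0,0,0,0],[0,0,0,0,0,0],[0,0,0,0,0,0],[0,0,0,0,0,0]]]' -0.4
python3 -m pendant '[[[0,-0.06,0,0,0,0],[0,-0.15,0,0,0,0],[0,-0.25,0,0,0,0],[0,-0.35,0,0,0,0],[0,-0.45,0,0,0,0],[0,-0.55,0,0,0,0],[0,-0.6,0,0,0,0],[0,-0.6,0,0,0,0]]]'
python3 - <<'E'
from h import *
imaging.grab_frame("wrist");imaging.grab_frame("wrist")
im,cp=grab("wrist","w44");show(im,"w44z",(262,140,382,300),4.5)
im,cp=grab("side");show(im,"s44",(200,130,360,290),5)
go([.45,.15,.30],np.radians(-67.7),False)
E
```

```text
clock: 48.12
position: [0.6635, 0.2457, 0.0738]
eef_rot: [[0.38, 0.0, 0.925], [-0.925, -0.0, 0.38], [0.0, -1.0, 0.0]]
contact_force: [-5.3, -0.4, 10.6]
opening: 0.0095
clock: 48.62
position: [0.6633, 0.2455, 0.0719]
eef_rot: [[0.38, -0.0, 0.925], [-0.925, -0.0, 0.38], [-0.0, -1.0, -0.0]]
contact_force: [0.4, 0.3, -0.3]
opening: 0.0603
clock: 49.28
position: [0.6657, 0.2461, 0.2582]
eef_rot: [[0.38, 0.009, 0.925], [-0.925, 0.002, 0.38], [0.002, -1.0, 0.009]]
contact_force: [0.3, -0.5, 0.1]
opening: 0.0598
rows: [ 0.025  -0.1645 -0.7763] [ 0.001   0.0001 -0.0002] n>= 6.0 from [0.6624 0.2454 0.2499] yaw -67.68 q6 1.37 t 49.48
```

View pics/w44z.png

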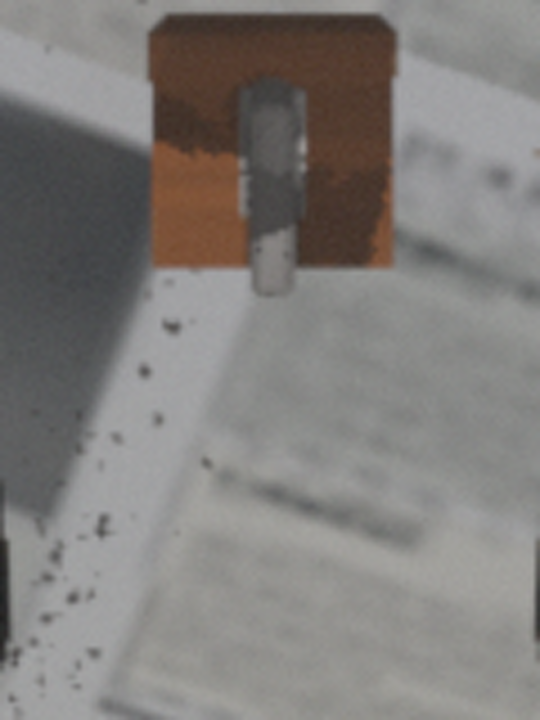

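View pics/s44.png

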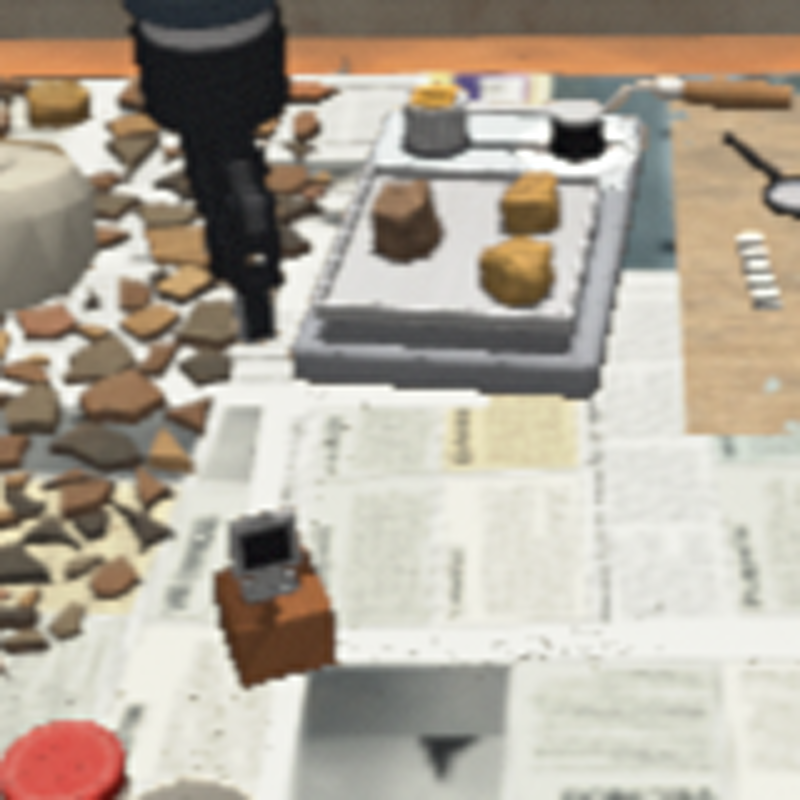

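```bash
python3 -m pendant '[[[0.1,-0.1,-0.08,0,0,0],[0.2,-0.15,-0.14,0,0,0],[0.3,-0.15,-0.2,0,0,0],[0.4,-0.15,-0.26,0,0,0],[0.5,-0.15,-0.32,0,0,0],[0.6,-0.15,-0.38,0,0,0],[0.7,-0.15,-0.44,0,0,0],[0.8,-0.15,-0.5,0,0,0]]]'
python3 -m pendant '[[[0.1,0,-0.05,0,0.03,0],[0.2,0,-0.1,0,0.06,0],[0.25,0,-0.12,0,0.09,0],[0.25,0,-0.12,0,0.12,0],[0.25,0,-0.12,0,0.15,0],[0.25,0,-0.12,0,0.15,0],[0.25,0,-0.12,0,0.15,0]]]'
python3 - <<'E'
from h import *
imaging.grab_frame("wrist");imaging.grab_frame("wrist")
im,cp=grab("wrist","w45");print(st()["position"])
im,cp=grab("top","t45");show(im,"t45z",(220,130,480,270),3)
E
```

```text
clock: 50.15
position: [0.6144, -0.0348, 0.2949]
eef_rot: [[0.38, -0.004, 0.925], [-0.925, 0.001, 0.38], [-0.002, -1.0, -0.003]]
contact_force: [0.8, 0.6, 0.0]
opening: 0.06
clock: 50.73
position: [0.6104, -0.1163, 0.2953]
eef_rot: [[-0.079, -0.003, 0.997], [-0.997, 0.001, -0.079], [-0.001, -1.0, -0.003]]
contact_force: [0.2, 0.2, -1.3]
opening: 0.0598
[ 0.6108 -0.116   0.2964]
```

View pics/w45.png

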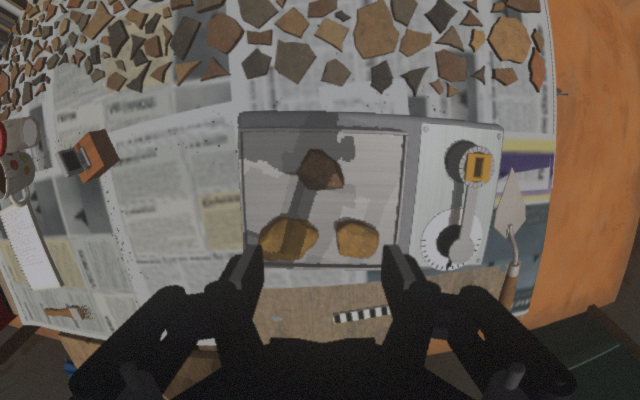

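View pics/t45z.png

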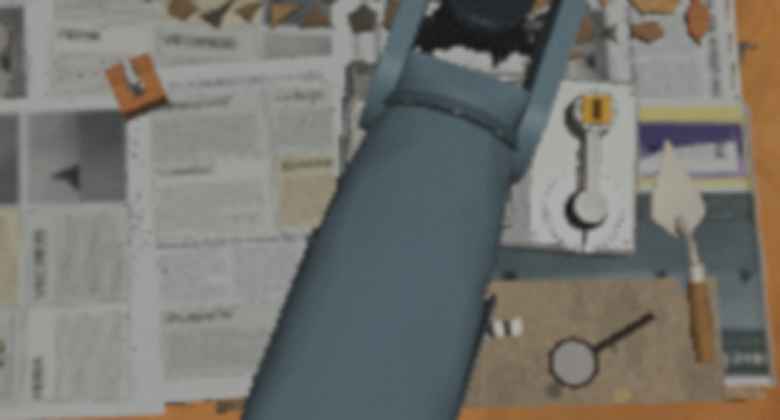

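```bash
python3 - <<'E'
from h import *
im=cv2.imread("pics/w45.png")[:,:,::-1];show(im,"w45z",(410,130,510,280),5)
s=st();print(s["dq"],s["contact_force"])
E
```

```text
[ 0.0008 -0.0049 -0.004  -0.0001  0.0004  0.0071] [ 0.0669 -0.0966  0.4117]
```

View pics/w45z.png

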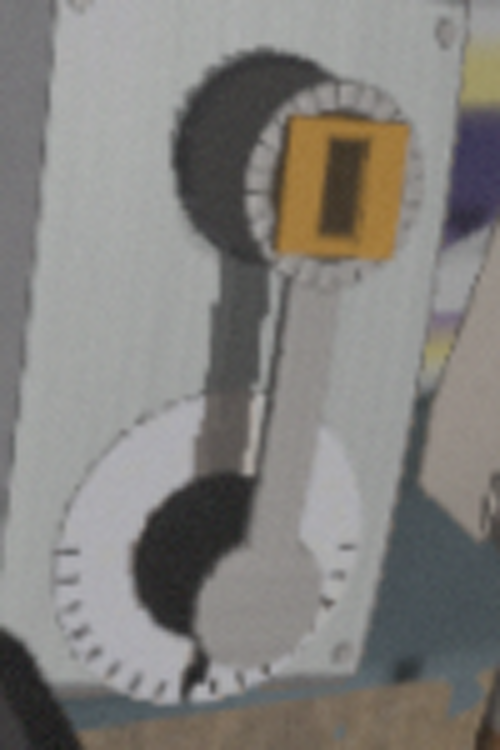

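```bash
python3 -c "
from workcell import job; print(job.close_job())"
```

```text
the job is handed in; nothing more can be done
None
```

I did the whole task and handed it in at about 51 s of the 210 s allowed. No verdict came back, so the results below are from my own last pictures and readings.

- **Unlocking:** I pushed the key home in the lock and turned it counterclockwise until the torque showed it was at its stop. The bar swung clear of the tare knob.
- **Zero setting:** I turned the knob to the long zero tick with the pan empty. The close-up puts the pointer about 0.025 rad off zero; the limit is 0.09 rad. The last picture still shows the pointer at the tick, next to the bar's round end.
- **Rocks:** Three samples were on the desk, the reddish-brown one, the small yellow one and the long yellow one. All three now lie on the pan, inside its rim. I saw no dark grey sample in any picture.
- **Locking:** I turned the key, fully home, back until the torque showed its stop. In the last picture the bar lies along the panel and over the knob, as it did at the start.
- **Key:** It stands upright in its block with the collar on the wood. Pressing down met resistance at the expected height.
- **At the end:** The gripper was clear of everything, and the tools visible in the last pictures look unmoved.

The wrist camera's first estimate of the block's position was about 8 mm off from the second. I think the arm was still moving at that first shot, so I relied on pictures taken after the arm had stopped, and on seeing the key between the fingers. No check failed.

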